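Load the drying pot and set its dial

TASK

Tip all three ceramic balls out of the steel beaker into the heating pot, then stand the empty beaker upright, fully on the round cork mat, and let go. Next lay the steel cover flat and centred on the pot so that it closes it all round, and last turn the dial's white pointer to the one long mark on its scale. Leave the glass dish where it is.

Things in the scene. Friction and masses are not known exactly. Their poses are not given: they have to be found in the camera images.
- bath: Fixed heating pot: round open white pot, outer diameter 170, inner 158, rim 120 above the bench, inner floor 30 above it. Origin on the bench under the pot's centre; z up. A white control foot, 130 x 130 and 50 high, joins it on its -x side (towards the robot) and carries the dial, whose axis stands 150 from the pot's centre along -x.
- dial (a joint): Dial angle (rad), 0 to 2.8, growing clockwise seen from above; light friction (0.03 N m), stays where left. Black knob, flat bar grip 49 x 14, 32 tall, top 94 above the bench, white pointer line on one half. At 0 the pointer points along the pot's -x. White marks every 0.4 rad from 0 to 2.8; the one at 2.0 is long and thick (18 x 5 mm, others 6.5 x 2).
- dial_grip (a point): Point on the dial's (vertical) axis at the height to grip, 87 above the bench; its x axis runs along the bar grip, the pointer being on its -x half.
- beaker: Plain round steel beaker, no handle, outer diameter 62, height 110, wall 3, floor 4, about 0.2 kg, holding three ceramic balls (filled to about 92). Origin at the centre of its underside, z towards its mouth. To pour, grip it across the body near the rim with the gripper tilted, so that the gripper does not block the mouth.
- cover: Round flat stainless-steel cover of the heating pot, diameter 190, 5 thick, about 0.3 kg, starts lying flat on the bench. Origin at the centre of its underside. Black upright bar handle across its middle: 70 long along its x, 16 wide along its y, from 5 to 38 above the underside.
- mat: Fixed flat round cork mat, diameter 110, 6 thick, on the bench. Origin at the centre of its underside.
- dish: Bystander: low open glass dish, diameter 90, 45 high. Origin at the centre of its underside.
- piece1: One of three alike white glazed ceramic balls (slippery), diameter 34, 50 g. Starts in the beaker. Origin at its centre.
- piece2: One of three alike white glazed ceramic balls (slippery), diameter 34, 50 g. Starts in the beaker. Origin at its centre.
- piece3: One of three alike white glazed ceramic balls (slippery), diameter 34, 50 g. Starts in the beaker. Origin at its centre.

How it is judged:
By the outcome, as a careful person would: the job done as asked, in the order asked, and still so for the second after the job is handed in, with the robot touching nothing.
It also fails if it takes over 69 s, if anything falls off the work surface, if the arm or the gripper's body presses on something with over 40 N, if the wrist force passes 120 N, or if a joint passes its speed limit or range.

ROBOT

A 6-joint arm with a two-finger parallel gripper is mounted at the origin on the work surface. World frame = base frame: x ahead of the robot, y to its left, z up, the work surface at z = 0. Lengths are in m, angles in rad, forces in N, time in s.
With the tool pointing down it reaches from about 0.275 to 0.975 m from the base axis. Payload 8.4 kg.
Tool frame: the origin (TCP) lies midway between the tips of the shut fingers; the grasp point (between the pads) lies 19 mm behind it; z points along the fingers, y is the line along which they close (so a half turn about z gives the same grasp; the last joint's range is limited). The gripper opens to 92 mm and grips with 3 to 60 N. Pads are 20 mm wide; open, the fingers measure 128 mm over their backs; the gripper's body (75 mm by 189 mm) begins 69 mm behind the grasp point.
Start: joints at [1.301, 0.353, 1.633, -0, 1.155, -0.002], TCP at [0.165, 0.603, 0.215] pointing down, gripper open.
Joint ranges: [-2.63, 2.63], [-0.92, 2.1], [0.06, 2.66], [-1.3, 4.44], [0, 2.69], [-3.02, 3.02]. Speed limits (rad/s): [2.22, 2.22, 2.79, 3.14, 3.14, 3.14].

INTERFACE

Orientations are given as a unit quaternion [x, y, z, w].
In Python, from station import get_obs, camera, get_calibration, job_done gives the robot as it stands. The module is installed in compiled form; this text tells all that it offers.
- The arm moves only by the tool jog_arm, never from a script. Its argument "rows" is a list of rows, each a list of 5 numbers: the shift along the tool's x, y, z in units of 0.025 m (1.0 is 0.025 m), then the turn about the tool's z in units of 5 degrees (1.0 is 5 degrees), then the opening, from 0 (shut) to 1 (fully open). A call has 1 to 20 rows; each row shifts and turns the commanded pose from where the row before left it, along the tool's axes as they then stand; what a row does not reach is not made up. A row lasts 1/10 s, in which the tool goes at most 50 mm and 8.59 degrees, less where a joint would pass 70% of its speed; a pose out of reach is approached as far as the arm can. A call with a number of a shift or a turn outside -1 to 1 is refused whole. A call with a gripper value outside its range is refused whole. The fingers move at their own pace and stop on an object; "force" is the grip in N (left out, the last holds). Time passes only in rows, so rows that do not move let the fingers close. It gives the time, the measured TCP pose, the force, the opening and the grip force at its end, in the units of the state.
- get_obs(): the state, without advancing time (a new reading comes with each control period).
- camera(name): name is "side" or "top"; returns the picture (400x640x3 uint8, red, green, blue); there is no depth.
- get_calibration(name): a dict with "fov_y" (degrees; the focal length in pixels is half the picture's height over the tangent of half this angle, whatever the lens; pixels are square), "cx", "cy" (the principal point, pixels), "R" (3x3) and "t" (3): a world point X has camera coordinates R X + t. Camera axes: x right, y down, z forward; pixel columns grow to the right and rows downward; lengths in m; the calibration is good to about 2 mm. A picture is of the moment at which its call begins. get_calibration takes no time and is no camera call.
- job_done(): hands the job in; it is judged then, once.
The state is a dict: "t": time; "joints": joint angles; "joint_velocities": joint speeds; "joint_torque": joint torques, N m; "eef_pos": TCP position; "tcp_rot": TCP orientation; "contact_force": force on the tool from outside, world axes, zero at the start; "wrist_torque": the same for the moment, N m; "grip_width": opening from 0.0 (shut) to 1.0 (fully open); "gripper_force": force on a finger pad.
Only numpy, scipy, OpenCV 4.12 (cv2) and the standard library are available. Lean on these libraries where they do the work, as an engineer would, in place of code of your own. Each camera call takes 0.05 s, during which the arm holds its last target. There are 200 camera calls.

## Working session

There is one attempt and no reset: what is moved stays moved. The work goes in short steps, Python scripts to look and compute and a tool call to move; the robot and the scene stay as the last step left them, time stands still between calls to the robot, and variables do not carry over. Pictures are saved under pics/ and viewed, at most 10 in all, crops included, and the job is handed in when it is done.

Besides the shell and the picture viewer there is one more tool, called after ">>>" as name(argument=value, ...) on one line, values as JSON. jog_arm: Moves the arm, as the interface text tells. Shifts and turns lie within -1 to 1; 1 stands for 0.025 m of shift or 5 degrees of turn. Its arguments: {"type":"object","properties":{"rows":{"type":"array"},"force":{"type":"number"}},"required":["rows"]}

```bash
mkdir -p pics
python3 - <<'E'
from station import *
import cv2,numpy as np
np.set_printoptions(precision=4,suppress=True)
for n in("side","top"):
    im=camera(n);cv2.imwrite(f"pics/{n}0.png",im[:,:,::-1])
    c=get_calibration(n);print(n,c)
print(get_obs())
E
```

```text
side {'fov_y': 52.756903991233294, 'cx': 313.1195132922066, 'cy': 202.08510619256722, 'R': array([[-0.9741, -0.2259, -0.0094],
       [-0.1722,  0.7684, -0.6163],
       [ 0.1464, -0.5987, -0.7875]]), 't': array([0.4804, 0.1168, 0.8852])}
top {'fov_y': 46.19861412091735, 'cx': 312.95560692126367, 'cy': 199.14005822357225, 'R': array([[ 0.0286, -0.9996,  0.0009],
       [-0.9785, -0.0282, -0.2045],
       [ 0.2045,  0.005 , -0.9789]]), 't': array([-0.0014,  0.5149,  1.181 ])}
{'t': 0.1, 'joints': array([ 1.3006,  0.3536,  1.634 ,  0.    ,  1.1552, -0.0024]), 'joint_velocities': array([ 0.0005, -0.0014, -0.0019,  0.0013,  0.0019,  0.0006]), 'joint_torque': array([  0.0018, -59.4908, -33.4932,   0.07  ,   0.0183,  -0.0001]), 'eef_pos': array([0.1652, 0.6023, 0.2139]), 'tcp_rot': array([ 0.1335,  0.991 , -0.0006, -0.0001]), 'contact_force': array([-0.5391,  0.3618,  0.2236]), 'wrist_torque': array([ 0.0309, -0.0021,  0.0243]), 'gripper_force': 0.0, 'grip_width': 1.000505594794284}
```

View pics/top0.png

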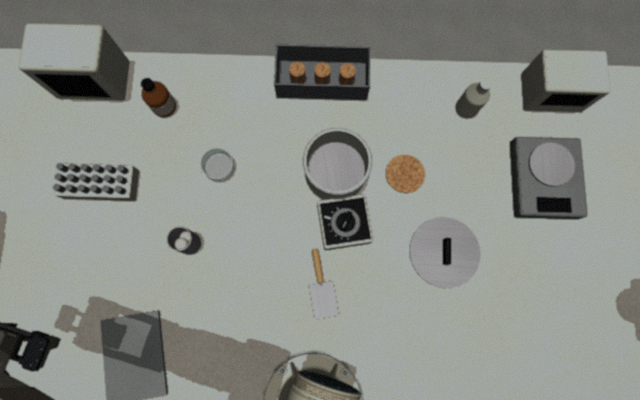

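View pics/side0.png

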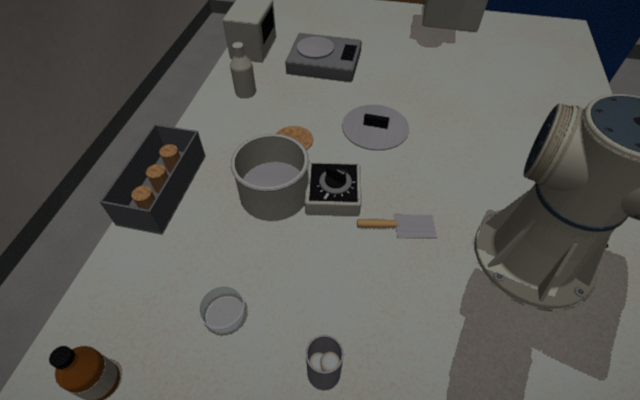

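The top view shows the pot at (337,163), dial (345,222), mat (405,173), cover handle (447,251), beaker (184,240) and dish (218,165). The side view shows the beaker at (324,360), the pot rim at (270,160) and the mat partly hidden behind the pot. Next I'll measure from both views.

```bash
cat > h.py <<'E'
import cv2,numpy as np
from station import *
np.set_printoptions(precision=4,suppress=True)
C={n:get_calibration(n) for n in("side","top")}
def ray(n,u,v):
    c=C[n];f=200/np.tan(np.radians(c["fov_y"])/2)
    d=c["R"].T@np.array([(u-c["cx"])/f,(v-c["cy"])/f,1.]);return -c["R"].T@c["t"],d/np.linalg.norm(d)
def plane(n,u,v,z):
    o,d=ray(n,u,v);return o+d*(z-o[2])/d[2]
def tri(a,b):
    (o,d),(p,e)=ray("top",*a),ray("side",*b)
    s=np.linalg.lstsq(np.c_[d,-e],p-o,rcond=None)[0];A=o+d*s[0];B=p+e*s[1]
    return (A+B)/2,np.linalg.norm(A-B)*1e3
def proj(n,X):
    c=C[n];f=200/np.tan(np.radians(c["fov_y"])/2);q=c["R"]@np.asarray(X,float)+c["t"]
    return np.array([f*q[0]/q[2]+c["cx"],f*q[1]/q[2]+c["cy"]])
def blob(mask,box):
    m=np.zeros_like(mask);x0,y0,x1,y1=box;m[y0:y1,x0:x1]=mask[y0:y1,x0:x1]
    k,l,s,c=cv2.connectedComponentsWithStats(m)
    i=1+np.argmax(s[1:,4]);return (l==i).astype(np.uint8),c[i],s[i]
def world_contour(n,mask,z):
    c=max(cv2.findContours(mask,0,cv2.CHAIN_APPROX_NONE)[0],key=len)[:,0,:]
    return np.array([plane(n,*p,z)[:2] for p in c])
E
python3 - <<'E'
from h import *
T=cv2.imread("pics/top0.png");S=cv2.imread("pics/side0.png")
def cr(I,x,y,w,h):return cv2.resize(I[y:y+h,x:x+w],(400,300),interpolation=cv2.INTER_CUBIC)
cv2.imwrite("pics/zoom0.png",np.vstack([np.hstack([cr(T,290,120,200,150)[:, :],cr(T,305,190,80,60)]),np.hstack([cr(T,150,210,80,60),cr(S,280,325,80,60)])]))
def hsv(I):return cv2.cvtColor(I,cv2.COLOR_BGR2HSV)
# mat, handle
for n,I,mb,hb in(("top",T,(380,145,430,200),(435,230,460,270)),("side",S,(275,120,320,155),(355,108,395,132))):
    H=hsv(I);m=((H[...,1]>70)).astype(np.uint8);M,c,s=blob(m,mb);w=world_contour(n,M,.006)
    print(n,"mat",c,s,cv2.minEnclosingCircle(w.astype(np.float32)))
    m=(H[...,2]<60).astype(np.uint8);M,c,s=blob(m,hb)
    print(n,"handle",c,s, cv2.minAreaRect(world_contour(n,M,.038).astype(np.float32)))
E
```

```text
top mat [404.8207 173.3241] [ 386  155   39   38 1160] ((0.6050504446029663, -0.23858323693275452), 0.054292432963848114)
top handle [446.5196 250.8725] [443 238   8  27 204] ((0.3902633786201477, -0.3382793366909027), (0.018299492076039314, 0.06823403388261795), 88.21681213378906)
side mat [297.9528 134.691 ] [276 126  37  24 424] ((0.6055840849876404, -0.2386222630739212), 0.054349105805158615)
side handle [375.7456 120.6926] [363 114  26  15 283] ((0.3925343155860901, -0.3248792588710785), (0.04725088179111481, 0.06918781250715256), 88.19438171386719)
```

View pics/zoom0.png

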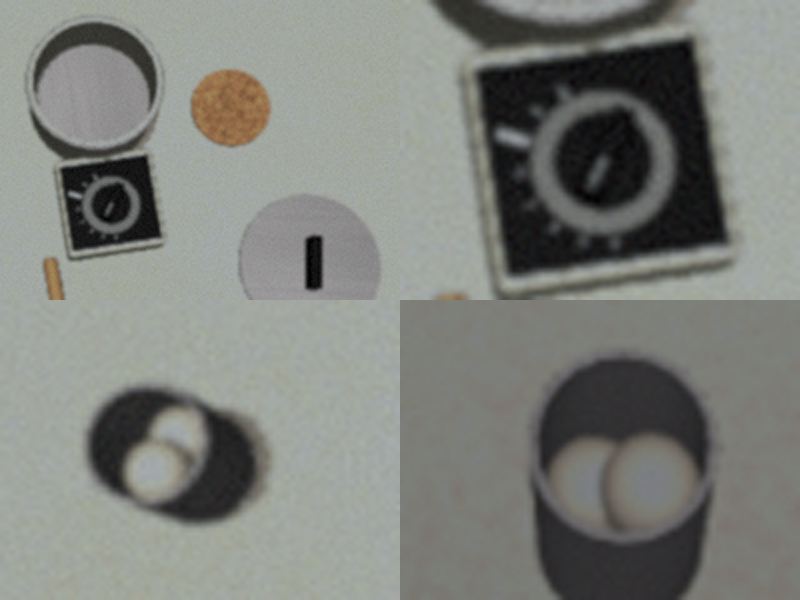

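The composite shows the dial knob at about (345,223). Its pointer faces lower-left, about (343.5,226), and the long mark is at (327.4,217.4). The beaker rim is near (180,239) top and (324.6,354) side, and the pot rim near (337.5,162.5) top. Next I'll fit the circles.

Run:
```python
from h import *
from scipy.optimize import least_squares
I={"top":cv2.imread("pics/top0.png"),"side":cv2.imread("pics/side0.png")}
def edge(n,c,z,r0,r1,sign):
    G=cv2.GaussianBlur(cv2.cvtColor(I[n],cv2.COLOR_BGR2GRAY),(0,0),.7).astype(np.float32)
    rs=np.arange(r0,r1,.0005);P=[]
    for a in np.arange(0,2*np.pi,.06):
        q=np.array([proj(n,[c[0]+r*np.cos(a),c[1]+r*np.sin(a),z]) for r in rs]).astype(np.float32)
        v=cv2.remap(G,q[:,0].copy(),q[:,1].copy(),cv2.INTER_LINEAR).ravel();g=np.gradient(v)*sign
        k=g.argmax()
        if g[k]>.5 and 0<k<len(rs)-1:P.append([c[0]+rs[k]*np.cos(a),c[1]+rs[k]*np.sin(a)])
    P=np.array(P)
    s=least_squares(lambda p:np.hypot(P[:,0]-p[0],P[:,1]-p[1])-p[2],[*c[:2],(r0+r1)/2],loss="soft_l1",f_scale=.001).x
    return s,len(P)
for name,z,a,b,r0,r1 in(("pot",.12,(337.5,162.5),(270,163),.068,.09),("beaker",.11,(180,239.4),(324.6,354),.018,.036)):
    print(name,"tri",tri(a,b))
    for n,p in(("top",a),("side",b)):
        c=plane(n,*p,z)
        for _ in range(2):c,k=edge(n,c,z,r0,r1,1)
        print(n,c,k)
print("handle tri",tri((446.5,250.9),(375.7,120.7)))
print("dial top", plane("top",345,223,.094),"mark",plane("top",327.4,217.4,.05))
H=cv2.cvtColor(I["side"],cv2.COLOR_BGR2HSV)
# cover disc: fit from edge
for n in I:
    c=np.array([.392,-.336]);
    for _ in range(2):c,k=edge(n,c,.005,.085,.105,1)
    print("cover",n,c,k)
# control foot
for n,b in(("top",(318,195,375,250)),("side",(303,160,365,206))):
    m=(cv2.cvtColor(I[n],cv2.COLOR_BGR2GRAY)<70).astype(np.uint8);M,c,s=blob(m,b)
    print("panel",n,c,s,cv2.minAreaRect(world_contour(n,M,.05).astype(np.float32)))
S=I["side"][150:210,300:370];cv2.imwrite("pics/dial_side.png",cv2.resize(S,(700,600),interpolation=cv2.INTER_CUBIC))
```

```text
pot tri (array([ 0.6024, -0.0468,  0.1066]), np.float64(2.616737335067251))
top [ 0.6037 -0.0451  0.078 ] 102
side [ 0.6037 -0.0448  0.0781] 105
beaker tri (array([0.3936, 0.3404, 0.1003]), np.float64(0.7743599856332408))
top [0.3938 0.3394 0.0294] 82
side [0.3942 0.3419 0.0277] 86
handle tri (array([ 0.3921, -0.3427,  0.0226]), np.float64(0.6418121444232713))
dial top [ 0.4472 -0.0692  0.094 ] mark [ 0.4677 -0.0258  0.05  ]
cover top [ 0.391  -0.341   0.0955] 105
cover side [ 0.3922 -0.3394  0.0962] 105
panel top [344.9938 220.3722] [ 321  198   49   47 1131] ((0.4605601131916046, -0.07135945558547974), (0.10975868254899979, 0.11573141068220139), 10.39270305633545)
panel side [333.116  181.9732] [ 309  164   49   38 1492] ((0.46058064699172974, -0.07210905849933624), (0.1103978306055069, 0.11665346473455429), 10.572643280029297)
```

View pics/dial_side.png

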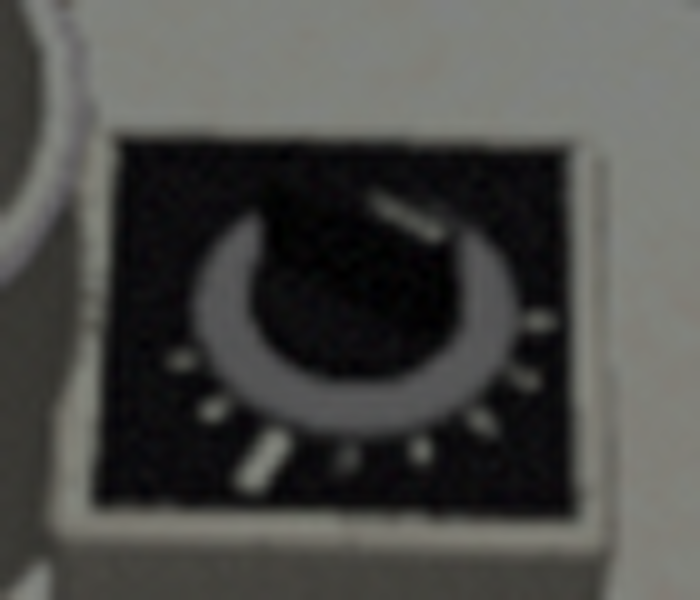

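The side crop shows the dial pointer from about (337.5,169.5) to (344,173.5), and the long mark at about (326,196). The fits agree between views and with the stated sizes:

| Item | Measured position |
|---|---|
| Pot | (.604,-.045), yaw 10.5° |
| Dial | ≈(.456,-.072) |
| Beaker | (.394,.3405) |
| Cover | (.392,-.340) |
| Mat | (.605,-.2386) |

Moves have no tilt axis, so I'll probe what the arm does at its reach limit, in free air.

>>> jog_arm(rows=[[0, 1, 0, 0, 1], [0, 1, 0, 0, 1], [0, 1, 0, 0, 1], [0, 1, 0, 0, 1], [0, 1, 0, 0, 1], [0, 1, 0, 0, 1], [0, 1, 0, 0, 1], [0, 1, 0, 0, 1], [0, 1, 0, 0, 1], [0, 1, 0, 0, 1], [0, 1, 0, 0, 1], [0, 1, 0, 0, 1], [0, 1, 0, 0, 1], [0, 1, 0, 0, 1], [0, 1, 0, 0, 1], [0, 1, 0, 0, 1], [0, 1, 0, 0, 1], [0, 1, 0, 0, 1]])

```text
t: 1.9
eef_pos: [0.274, 0.9985, 0.1974]
tcp_rot: [0.133, 0.991, 0.01, 0.001]
contact_force: [-0.2, -0.0, -1.5]
grip_width: 0.999
gripper_force: 0.0
```

```bash
python3 -c "
from h import *;o=get_obs();print(o['t'],o['joints'],o['eef_pos'],o['tcp_rot'])"
```

```text
1.9 [ 1.3015  1.2359  0.0639  0.0001  1.8226 -0.0015] [0.274  0.9985 0.1974] [0.1335 0.991  0.0095 0.0013]
```

>>> jog_arm(rows=[[0, 1, 0, 0, 1], [0, 1, 0, 0, 1], [0, 1, 0, 0, 1], [0, 1, 0, 0, 1], [0, 1, 0, 0, 1]])

```text
t: 2.4
eef_pos: [0.2842, 1.0358, 0.1937]
tcp_rot: [0.133, 0.989, 0.06, 0.008]
contact_force: [0.0, -0.1, 0.4]
grip_width: 1.003
gripper_force: 0.0
```

```bash
python3 -c "
from h import *;o=get_obs();print(o['t'],o['joints'],o['eef_pos'],o['tcp_rot'])"
```

```text
2.4 [ 1.3015  1.2446  0.0585  0.0001  1.7165 -0.0014] [0.2842 1.0358 0.1937] [0.1332 0.9892 0.0604 0.0082]
```

>>> jog_arm(rows=[[0, 0, -1, 0, 1], [0, 0, -1, 0, 1], [0, 0, -1, 0, 1], [0, 0, -1, 0, 1], [0, 0, -1, 0, 1]])

```text
t: 2.9
eef_pos: [0.2755, 1.0044, 0.3154]
tcp_rot: [0.133, 0.989, 0.068, 0.009]
contact_force: [-0.1, 0.3, 0.3]
grip_width: 0.999
gripper_force: 0.0
```

```bash
python3 -c "
from h import *;o=get_obs();print(o['t'],o['joints'],o['eef_pos'],o['tcp_rot'])"
```

```text
2.9 [ 1.3015  1.1252  0.0582  0.0002  1.8212 -0.0015] [0.2755 1.0044 0.3154] [0.1332 0.9887 0.0678 0.0091]
```

The ratchet works: tilt grows at the reach limit and persists. I'll continue.

>>> jog_arm(rows=[[0, 1, 0.15, 0, 1], [0, 1, 0.15, 0, 1], [0, 1, 0.2, 0, 1], [0, 1, 0.2, 0, 1], [0, 1, 0.25, 0, 1], [0, 1, 0.25, 0, 1], [0, 1, 0.3, 0, 1], [0, 1, 0.3, 0, 1], [0, 1, 0.35, 0, 1], [0, 1, 0.35, 0, 1]])

```text
t: 3.9
eef_pos: [0.2989, 1.0891, 0.2451]
tcp_rot: [0.132, 0.979, 0.152, 0.021]
contact_force: [0.8, 0.7, 0.1]
grip_width: 1.0
gripper_force: 0.0
```

```bash
python3 -c "
from h import *;o=get_obs();print(o['t'],o['joints'],o['eef_pos'],180-np.degrees(sum(o['joints'][[1,2,4]])))"
```

```text
3.9 [ 1.3015  1.208   0.0592  0.0004  1.5662 -0.0014] [0.2989 1.0891 0.2451] 17.660402890288594
```

>>> jog_arm(rows=[[0, 1, 0.4, 0, 1], [0, 1, 0.4, 0, 1], [0, 1, 0.45, 0, 1], [0, 1, 0.45, 0, 1], [0, 1, 0.5, 0, 1], [0, 1, 0.5, 0, 1], [0, 1, 0.55, 0, 1], [0, 1, 0.55, 0, 1], [0, 1, 0.6, 0, 1], [0, 1, 0.6, 0, 1], [0, 1, 0.65, 0, 1], [0, 1, 0.65, 0, 1], [0, 1, 0.7, 0, 1], [0, 1, 0.7, 0, 1], [0, 1, 0.75, 0, 1], [0, 1, 0.75, 0, 1], [0, 1, 0.8, 0, 1], [0, 1, 0.8, 0, 1], [0, 1, 0.85, 0, 1], [0, 1, 0.85, 0, 1]])

```text
t: 5.9
eef_pos: [0.3408, 1.2421, 0.1305]
tcp_rot: [0.125, 0.931, 0.341, 0.046]
contact_force: [-0.2, -0.3, 0.2]
grip_width: 1.003
gripper_force: 0.0
```

```bash
python3 -c "
from h import *;o=get_obs();print(o['t'],o['joints'],o['eef_pos'],180-np.degrees(sum(o['joints'][[1,2,4]])))"
```

```text
5.9 [ 1.3016  1.3834  0.0593  0.0011  0.9968 -0.0017] [0.3408 1.2421 0.1305] 40.226562219965814
```

>>> jog_arm(rows=[[0, 1, 0.7, 0, 1], [0, 1, 0.7, 0, 1], [0, 1, 0.7, 0, 1], [0, 1, 0.7, 0, 1], [0, 1, 0.8, 0, 1], [0, 1, 0.8, 0, 1], [0, 1, 0.8, 0, 1], [0, 1, 0.8, 0, 1], [0, 1, 0.9, 0, 1], [0, 1, 0.9, 0, 1], [0, 1, 0.9, 0, 1], [0, 1, 0.9, 0, 1], [0, 1, 1, 0, 1], [0, 1, 1, 0, 1], [0, 1, 1, 0, 1], [0, 1, 1, 0, 1]])

```text
t: 7.5
eef_pos: [0.3604, 1.3135, 0.1735]
tcp_rot: [0.117, 0.869, 0.476, 0.064]
contact_force: [0.3, -0.1, -0.9]
grip_width: 0.999
gripper_force: 0.0
```

```bash
python3 -c "
from h import *;o=get_obs();print(o['t'],o['joints'],o['eef_pos'],180-np.degrees(sum(o['joints'][[1,2,4]])))"
```

```text
7.5 [ 1.3016  1.4192  0.0593  0.002   0.661  -0.0023] [0.3604 1.3135 0.1735] 57.41423312755542
```

>>> jog_arm(rows=[[0, 1, 0.9, 0, 1], [0, 1, 0.9, 0, 1], [0, 0, -1, -1, 1], [0, 0, -1, -1, 1], [0, 0, -1, -1, 1], [0, 0, -1, -1, 1], [0, 0, -1, -1, 1], [0, 0, -1, -1, 1], [0, 0, -1, -1, 1], [0, 0, -1, -1, 1], [0, 0, -1, -1, 1], [0, 0, -1, -1, 1], [0, 0, -1, -1, 1], [0, 0, -1, -1, 1], [0, 0, -1, -1, 1], [0, 0, -1, -1, 1], [0, 0, -1, -1, 1], [0, 0, -1, -1, 1], [0, 0, -1, -1, 1], [0, 0, -1, -1, 1]])

```text
t: 9.5
eef_pos: [0.2611, 0.9515, 0.4176]
tcp_rot: [-0.521, 0.695, 0.303, 0.391]
contact_force: [0.7, 0.6, -0.7]
grip_width: 1.005
gripper_force: 0.0
```

```bash
cat >> h.py <<'E'
from scipy.spatial.transform import Rotation as Ro
def go(*targets,tcp=False):
    """print state and tool-axis steps (25 mm units) to successive targets of the grasp point (or TCP)"""
    o=get_obs();R=Ro.from_quat(o["tcp_rot"]).as_matrix();p=o["eef_pos"]-(0 if tcp else .019*R[:,2])
    print("t",o["t"],"j",o["joints"],"tcp",o["eef_pos"],"g",p,"w",o["grip_width"],o["gripper_force"],"F",o["contact_force"])
    print("tool axes cols\n",R,"tilt",np.degrees(np.arccos(-R[2,2])))
    for t in targets:
        print(t,"->",R.T@(np.array(t)-p)/.025);p=np.array(t,float)
    return R
E
python3 -c "
from h import *
go((.394,.3405,.24),(.394,.3405,.088))
print(plane('top',218,165,.045))"
```

```text
t 9.5 j [ 1.3008  0.4128  1.4835  0.0092  0.2099 -1.5644] tcp [0.2611 0.9515 0.4176] g [0.2568 0.9357 0.4273] w 1.0046416610603646 0.0 F [ 0.6908  0.5754 -0.6638]
tool axes cols
 [[-0.151  -0.962   0.2276]
 [-0.4875  0.2727  0.8294]
 [-0.86    0.0143 -0.5101]] tilt 59.326403591499776
(0.394, 0.3405, 0.24) -> [ 17.2198 -11.881  -14.6773]
(0.394, 0.3405, 0.088) -> [ 5.2286 -0.0867  3.1017]
[0.6029 0.2715 0.045 ]
```

>>> jog_arm(rows=[[0.95, -0.66, -0.82, 0, 1], [0.95, -0.66, -0.82, 0, 1], [0.95, -0.66, -0.82, 0, 1], [0.95, -0.66, -0.82, 0, 1], [0.95, -0.66, -0.82, 0, 1], [0.95, -0.66, -0.82, 0, 1], [0.95, -0.66, -0.82, 0, 1], [0.95, -0.66, -0.82, 0, 1], [0.95, -0.66, -0.82, 0, 1], [0.95, -0.66, -0.82, 0, 1], [0.95, -0.66, -0.82, 0, 1], [0.95, -0.66, -0.82, 0, 1]])

```text
t: 10.7
eef_pos: [0.3339, 0.614, 0.3487]
tcp_rot: [-0.527, 0.714, 0.283, 0.363]
contact_force: [0.8, 0.1, -0.2]
grip_width: 1.0
gripper_force: 0.0
```

```bash
python3 -c "
from h import *
go((.394,.3405,.24),(.394,.3405,.088))"
```

```text
t 10.7 j [ 0.9108  0.0442  2.071   1.2582  0.3309 -3.0165] tcp [0.3339 0.614  0.3487] g [0.3298 0.599  0.3597] w 0.999733621062428 0.0 F [ 0.7809  0.0598 -0.2397]
tool axes cols
 [[-0.1802 -0.9587  0.2201]
 [-0.5468  0.2836  0.7878]
 [-0.8177  0.0217 -0.5753]] tilt 54.87939719630311
(0.394, 0.3405, 0.24) -> [ 9.1044 -5.4997 -4.8269]
(0.394, 0.3405, 0.088) -> [ 4.9713 -0.1318  3.4978]
```

Joint 6 hit its end stop, so I'll use the half-turn-equivalent grasp: turn +180° while travelling to above the beaker.

```bash
cat >> h.py <<'E'
def turnrows(target,n,deg,tcp=False):
    "rows in tool axes for a straight world path of the grasp point to target while turning deg about tool z"
    o=get_obs();R=Ro.from_quat(o["tcp_rot"]).as_matrix();p=o["eef_pos"]-(0 if tcp else .019*R[:,2])
    d=(np.array(target)-p)/n/.025
    for i in range(n):
        a=np.radians(deg/n*i);print(np.round(Ro.from_rotvec([0,0,-a]).apply(R.T@d),2).tolist(),end=" ")
    print()
E
python3 -c "
from h import *
turnrows((.394,.3405,.24),36,180)"
```

```text
[0.25, -0.15, -0.13] [0.24, -0.17, -0.13] [0.22, -0.19, -0.13] [0.2, -0.21, -0.13] [0.19, -0.23, -0.13] [0.16, -0.25, -0.13] [0.14, -0.26, -0.13] [0.12, -0.27, -0.13] [0.1, -0.28, -0.13] [0.07, -0.29, -0.13] [0.05, -0.29, -0.13] [0.02, -0.29, -0.13] [-0.01, -0.3, -0.13] [-0.03, -0.29, -0.13] [-0.06, -0.29, -0.13] [-0.08, -0.28, -0.13] [-0.11, -0.28, -0.13] [-0.13, -0.27, -0.13] [-0.15, -0.25, -0.13] [-0.17, -0.24, -0.13] [-0.19, -0.22, -0.13] [-0.21, -0.2, -0.13] [-0.23, -0.19, -0.13] [-0.25, -0.16, -0.13] [-0.26, -0.14, -0.13] [-0.27, -0.12, -0.13] [-0.28, -0.1, -0.13] [-0.29, -0.07, -0.13] [-0.29, -0.05, -0.13] [-0.29, -0.02, -0.13] [-0.3, 0.01, -0.13] [-0.29, 0.03, -0.13] [-0.29, 0.06, -0.13] [-0.28, 0.08, -0.13] [-0.28, 0.11, -0.13] [-0.27, 0.13, -0.13]
```

>>> jog_arm(rows=[[0.25, -0.15, -0.13, 1, 1], [0.24, -0.17, -0.13, 1, 1], [0.22, -0.19, -0.13, 1, 1], [0.2, -0.21, -0.13, 1, 1], [0.19, -0.23, -0.13, 1, 1], [0.16, -0.25, -0.13, 1, 1], [0.14, -0.26, -0.13, 1, 1], [0.12, -0.27, -0.13, 1, 1], [0.1, -0.28, -0.13, 1, 1], [0.07, -0.29, -0.13, 1, 1], [0.05, -0.29, -0.13, 1, 1], [0.02, -0.29, -0.13, 1, 1], [-0.01, -0.3, -0.13, 1, 1], [-0.03, -0.29, -0.13, 1, 1], [-0.06, -0.29, -0.13, 1, 1], [-0.08, -0.28, -0.13, 1, 1], [-0.11, -0.28, -0.13, 1, 1], [-0.13, -0.27, -0.13, 1, 1]])

```text
t: 12.5
eef_pos: [0.3665, 0.4872, 0.2878]
tcp_rot: [0.134, 0.877, 0.457, 0.056]
contact_force: [-0.9, -0.3, -0.0]
grip_width: 1.0
gripper_force: 0.0
```

>>> jog_arm(rows=[[-0.15, -0.25, -0.13, 1, 1], [-0.17, -0.24, -0.13, 1, 1], [-0.19, -0.22, -0.13, 1, 1], [-0.21, -0.2, -0.13, 1, 1], [-0.23, -0.19, -0.13, 1, 1], [-0.25, -0.16, -0.13, 1, 1], [-0.26, -0.14, -0.13, 1, 1], [-0.27, -0.12, -0.13, 1, 1], [-0.28, -0.1, -0.13, 1, 1], [-0.29, -0.07, -0.13, 1, 1], [-0.29, -0.05, -0.13, 1, 1], [-0.29, -0.02, -0.13, 1, 1], [-0.3, 0.01, -0.13, 1, 1], [-0.29, 0.03, -0.13, 1, 1], [-0.29, 0.06, -0.13, 1, 1], [-0.28, 0.08, -0.13, 1, 1], [-0.28, 0.11, -0.13, 1, 1], [-0.27, 0.13, -0.13, 1, 1]])

```text
t: 14.3
eef_pos: [0.3991, 0.3593, 0.2267]
tcp_rot: [0.715, 0.526, 0.363, -0.283]
contact_force: [-0.3, 0.6, 0.6]
grip_width: 0.997
gripper_force: 0.0
```

```bash
python3 -c "
from h import *
go((.394,.3405,.24),(.394,.3405,.088))"
```

```text
t 14.3 j [ 0.23    0.1208  2.3524  1.5044  0.8006 -0.6845] tcp [0.3991 0.3593 0.2267] g [0.3949 0.3444 0.2377] w 0.9973468333207024 0.0 F [-0.3221  0.5915  0.6222]
tool axes cols
 [[ 0.1827  0.9581  0.2205]
 [ 0.5467 -0.2854  0.7872]
 [ 0.8171 -0.0233 -0.576 ]] tilt 54.83021277265606
(0.394, 0.3405, 0.24) -> [-0.016   0.0068 -0.1832]
(0.394, 0.3405, 0.088) -> [-4.9681  0.1417  3.5021]
```

>>> jog_arm(rows=[[-0.62, 0.02, 0.42, 0, 1], [-0.62, 0.02, 0.42, 0, 1], [-0.62, 0.02, 0.42, 0, 1], [-0.62, 0.02, 0.42, 0, 1], [-0.62, 0.02, 0.42, 0, 1], [-0.62, 0.02, 0.42, 0, 1], [-0.62, 0.02, 0.42, 0, 1], [-0.62, 0.02, 0.42, 0, 1]])

```text
t: 15.1
eef_pos: [0.3991, 0.3568, 0.076]
tcp_rot: [0.714, 0.528, 0.363, -0.283]
contact_force: [0.6, 0.0, -0.2]
grip_width: 0.994
gripper_force: 0.0
```

```bash
python3 -c "
from h import *
go((.394,.3405,.088))
cv2.imwrite('pics/s1.png',cv2.resize(camera('side')[230:400,200:440,::-1],(720,510)))"
```

```text
t 15.1 j [ 0.2225  0.5451  2.4107  1.9365  0.8788 -1.3332] tcp [0.3991 0.3568 0.076 ] g [0.3949 0.3418 0.087 ] w 0.9943756619423705 0.0 F [ 0.5752  0.0246 -0.2492]
tool axes cols
 [[ 0.1792  0.9588  0.2202]
 [ 0.5481 -0.2832  0.787 ]
 [ 0.817  -0.0204 -0.5763]] tilt 54.81059286159397
(0.394, 0.3405, 0.088) -> [-0.0026 -0.0208 -0.0732]
```

View pics/s1.png

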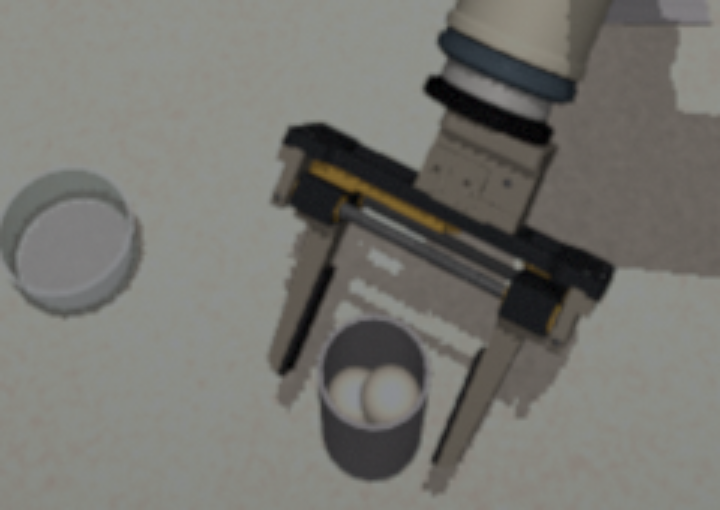

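The side crop shows the open fingers either side of the beaker, which spans (320–425, 320–475), with the body clear of the mouth. Next I grip and lift.

>>> jog_arm(rows=[[0, 0, 0, 0, 0.6], [0, 0, 0, 0, 0.5], [0, 0, 0, 0, 0.4], [0, 0, 0, 0, 0.4], [0, 0, 0, 0, 0.4], [0, 0, 0, 0, 0.4]], force=35)

```text
t: 15.75
eef_pos: [0.3986, 0.3571, 0.0773]
tcp_rot: [0.714, 0.527, 0.364, -0.284]
contact_force: [-0.6, -3.2, 7.2]
grip_width: 0.666
gripper_force: 34.9
```

>>> jog_arm(rows=[[0.6, -0.01, -0.43, 0, 0.4], [0.8, -0.02, -0.57, 0, 0.4], [0.8, -0.02, -0.57, 0, 0.4], [0.8, -0.02, -0.57, 0, 0.4], [0.8, -0.02, -0.57, 0, 0.4], [0.8, -0.02, -0.57, 0, 0.4]])

```text
t: 16.35
eef_pos: [0.3976, 0.3555, 0.2178]
tcp_rot: [0.715, 0.528, 0.362, -0.283]
contact_force: [0.7, 0.2, -4.3]
grip_width: 0.664
gripper_force: 34.9
```

```bash
python3 -c "
from h import *
go((.588,-.026,.24),(.588,-.026,.195))
cv2.imwrite('pics/s2.png',cv2.resize(camera('side')[200:400,200:440,::-1],(720,600)))"
```

```text
t 16.35 j [ 0.22    0.1387  2.3618  1.519   0.8047 -0.7217] tcp [0.3976 0.3555 0.2178] g [0.3934 0.3405 0.2288] w 0.6635751796177944 34.899720987305045 F [ 0.6628  0.1805 -4.337 ]
tool axes cols
 [[ 0.1817  0.9588  0.2185]
 [ 0.5492 -0.2832  0.7863]
 [ 0.8157 -0.0229 -0.578 ]] tilt 54.69165213852619
(0.588, -0.026, 0.24) -> [ -6.2701  11.604  -10.0869]
(0.588, -0.026, 0.195) -> [-1.4683  0.0412  1.0404]
```

View pics/s2.png

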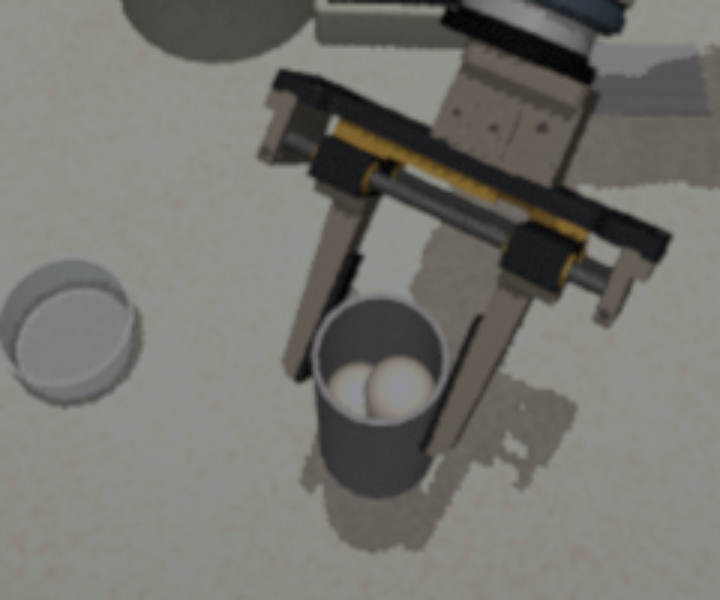

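The beaker is held level at about (380,390) in the crop, with the balls inside. Next I travel to above the pot.

>>> jog_arm(rows=[[-0.42, 0.77, -0.67, 0, 0.4], [-0.42, 0.77, -0.67, 0, 0.4], [-0.42, 0.77, -0.67, 0, 0.4], [-0.42, 0.77, -0.67, 0, 0.4], [-0.42, 0.77, -0.67, 0, 0.4], [-0.42, 0.77, -0.67, 0, 0.4], [-0.42, 0.77, -0.67, 0, 0.4], [-0.42, 0.77, -0.67, 0, 0.4], [-0.42, 0.77, -0.67, 0, 0.4], [-0.42, 0.77, -0.67, 0, 0.4], [-0.42, 0.77, -0.67, 0, 0.4], [-0.42, 0.77, -0.67, 0, 0.4], [-0.42, 0.77, -0.67, 0, 0.4], [-0.42, 0.77, -0.67, 0, 0.4], [-0.42, 0.77, -0.67, 0, 0.4]])

```text
t: 17.9
eef_pos: [0.5917, -0.0106, 0.2256]
tcp_rot: [0.714, 0.527, 0.362, -0.284]
contact_force: [0.5, -0.3, -4.5]
grip_width: 0.667
gripper_force: 34.9
```

```bash
python3 -c "
from h import *
R=go((.588,-.026,.24),(.588,-.026,.2))
u=np.array([0,0,1.])
for s in(1,-1):
  for f in range(60,185,15):print(s*f,Ro.from_rotvec(np.radians(s*f)*R[:,2]).apply(u))"
```

```text
t 17.9 j [-0.5223  0.4686  1.8172  0.9477  1.3454 -0.6934] tcp [ 0.5917 -0.0106  0.2256] g [ 0.5876 -0.0256  0.2366] w 0.6673876766606226 34.902425492182374 F [ 0.5379 -0.3313 -4.5132]
tool axes cols
 [[ 0.1815  0.9589  0.2179]
 [ 0.5472 -0.2826  0.7878]
 [ 0.8171 -0.0237 -0.576 ]] tilt 54.828256132764416
(0.588, -0.026, 0.24) -> [ 0.1067  0.0186 -0.0883]
(0.588, -0.026, 0.2) -> [-1.3073  0.038   0.9216]
60 [ 0.6195 -0.4156  0.6659]
75 [ 0.6679 -0.5469  0.5048]
90 [ 0.6623 -0.6718  0.3318]
105 [ 0.603  -0.7818  0.1589]
120 [ 0.494  -0.8695 -0.0023]
135 [ 0.3428 -0.9288 -0.1407]
150 [ 0.1597 -0.9558 -0.2469]
165 [-0.0429 -0.9486 -0.3136]
180 [-0.2511 -0.9076 -0.3364]
-60 [-0.7451 -0.0382  0.6659]
-75 [-0.854  -0.1259  0.5048]
-90 [-0.9134 -0.2359  0.3318]
-105 [-0.919  -0.3608  0.1589]
-120 [-0.8706 -0.492  -0.0023]
-135 [-0.7714 -0.6206 -0.1407]
-150 [-0.6282 -0.7379 -0.2469]
-165 [-0.4507 -0.8358 -0.3136]
-180 [-0.2511 -0.9076 -0.3364]
```

>>> jog_arm(rows=[[-0.42, 0.05, 0.5, 0.3, 0.4], [-0.41, 0.02, 0.5, 0.7, 0.4], [0, 0, 0, 1, 0.4], [0, 0, 0, 1, 0.4], [0, 0, 0, 1, 0.4], [0, 0, 0, 1, 0.4], [0, 0, 0, 1, 0.4], [0, 0, 0, 1, 0.4], [0, 0, 0, 1, 0.4], [0, 0, 0, 1, 0.4], [0, 0, 0, 1, 0.4], [0, 0, 0, 1, 0.4], [0, 0, 0, 1, 0.4], [0, 0, 0, 1, 0.4], [0, 0, 0, 1, 0.4], [0, 0, 0, 1, 0.4], [0, 0, 0, 1, 0.4], [0, 0, 0, 1, 0.4], [0, 0, 0, 1, 0.4]])

```text
t: 19.8
eef_pos: [0.594, -0.0011, 0.194]
tcp_rot: [0.878, -0.134, 0.054, -0.457]
contact_force: [-0.3, -0.3, -4.3]
grip_width: 0.666
gripper_force: 34.9
```

>>> jog_arm(rows=[[0, 0, 0, 1, 0.4], [0, 0, 0, 0.8, 0.4], [0, 0, 0, 0.6, 0.4], [0, 0, 0, 0.5, 0.4], [0, 0, 0, 0.5, 0.4], [0, 0, 0, 0.5, 0.4], [0, 0, 0, 0.5, 0.4], [0, 0, 0, 0.5, 0.4], [0, 0, 0, 0.5, 0.4], [0, 0, 0, 0.5, 0.4], [0, 0, 0, 0.5, 0.4], [0, 0, 0, 0.5, 0.4], [0, 0, 0, 0.5, 0.4], [0, 0, 0, 0.5, 0.4], [0, 0, 0, 0.5, 0.4], [0, 0, 0, 0.5, 0.4], [0, 0, 0, 0.5, 0.4], [0, 0, 0, 0.5, 0.4], [0, 0, 0, 0.5, 0.4], [0, 0, 0, 0.5, 0.4]])

```text
t: 21.8
eef_pos: [0.5941, -0.001, 0.1943]
tcp_rot: [0.719, -0.52, -0.161, -0.432]
contact_force: [0.0, 0.4, -3.0]
grip_width: 0.668
gripper_force: 34.9
```

```bash
python3 -c "
from h import *
go()
a=camera('side')[80:280,180:420,::-1];b=camera('top')[90:290,230:470,::-1]
cv2.imwrite('pics/s3.png',np.hstack([cv2.resize(a,(400,333)),cv2.resize(b,(400,333))]))"
```

```text
t 21.8 j [-0.5061  0.5108  1.8373  0.9698  1.3004  1.7851] tcp [ 0.5941 -0.001   0.1943] g [ 0.59   -0.016   0.2052] w 0.6681018633160695 34.901944203302264 F [ 0.0234  0.352  -3.0071]
tool axes cols
 [[ 0.4073 -0.887   0.2176]
 [-0.6094 -0.0865  0.7881]
 [-0.6802 -0.4536 -0.5758]] tilt 54.84722019098902
```

View pics/s3.png

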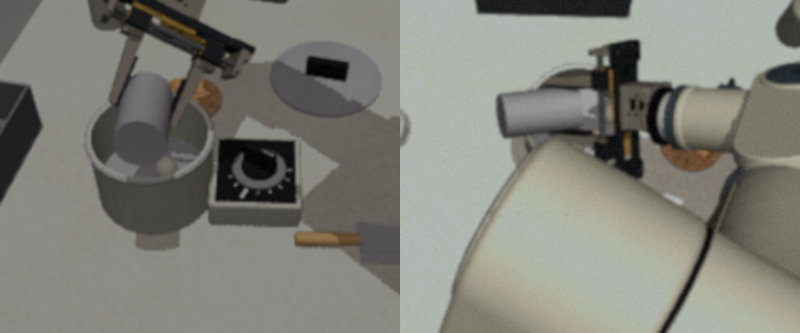

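The side crop shows the beaker tipped over the pot with a ball visible in it at about (165,165), and the force dropped by about 1.4 N, which matches three balls. I'll tip further to be sure and check.

>>> jog_arm(rows=[[0, 0, 0, 1, 0.4], [0, 0, 0, 1, 0.4], [0, 0, 0, 1, 0.4], [0, 0, 0, 1, 0.4], [0, 0, 0, 0, 0.4], [0, 0, 0, 0, 0.4], [0, 0, 0, 0, 0.4]])

```text
t: 22.6
eef_pos: [0.5947, -0.0017, 0.1954]
tcp_rot: [-0.62, 0.636, 0.232, 0.398]
contact_force: [-0.0, -0.2, -2.9]
grip_width: 0.666
gripper_force: 34.9
```

```bash
python3 -c "
from h import *
print([get_obs()['contact_force'][2]])
R=go((.58,.01,.25))
# angle about tool z back to vertical beaker
b=Ro.from_quat([.714,.527,.362,-.284]);print(np.degrees((b.inv()*Ro.from_matrix(R)).as_rotvec()))
turnrows((.605,-.2386,.25),20,-100)"
```

```text
[np.float64(-2.8981954591452905)]
t 22.6 j [-0.5066  0.5095  1.8357  0.9692  1.3014  2.1316] tcp [ 0.5947 -0.0017  0.1954] g [ 0.5905 -0.0166  0.2063] w 0.6663422640375207 34.894727943465114 F [-0.0455 -0.2499 -2.8982]
tool axes cols
 [[ 0.0839 -0.9723  0.2183]
 [-0.6033  0.1248  0.7877]
 [-0.7931 -0.1978 -0.5761]] tilt 54.823619001647344
(0.58, 0.01, 0.25) -> [-2.0626  0.1971 -0.2593]
[  0.0128   0.048  164.3331]
[0.2, -0.1, -0.39] [0.21, -0.08, -0.39] [0.22, -0.06, -0.39] [0.22, -0.05, -0.39] [0.22, -0.03, -0.39] [0.22, -0.01, -0.39] [0.22, 0.01, -0.39] [0.22, 0.03, -0.39] [0.22, 0.05, -0.39] [0.21, 0.07, -0.39] [0.21, 0.09, -0.39] [0.2, 0.11, -0.39] [0.19, 0.12, -0.39] [0.18, 0.14, -0.39] [0.16, 0.15, -0.39] [0.15, 0.17, -0.39] [0.13, 0.18, -0.39] [0.12, 0.19, -0.39] [0.1, 0.2, -0.39] [0.08, 0.21, -0.39]
```

>>> jog_arm(rows=[[0.2, -0.1, -0.39, -1, 0.4], [0.21, -0.08, -0.39, -1, 0.4], [0.22, -0.06, -0.39, -1, 0.4], [0.22, -0.05, -0.39, -1, 0.4], [0.22, -0.03, -0.39, -1, 0.4], [0.22, -0.01, -0.39, -1, 0.4], [0.22, 0.01, -0.39, -1, 0.4], [0.22, 0.03, -0.39, -1, 0.4], [0.22, 0.05, -0.39, -1, 0.4], [0.21, 0.07, -0.39, -1, 0.4], [0.21, 0.09, -0.39, -1, 0.4], [0.2, 0.11, -0.39, -1, 0.4], [0.19, 0.12, -0.39, -1, 0.4], [0.18, 0.14, -0.39, -1, 0.4], [0.16, 0.15, -0.39, -1, 0.4], [0.15, 0.17, -0.39, -1, 0.4], [0.13, 0.18, -0.39, -1, 0.4], [0.12, 0.19, -0.39, -1, 0.4], [0.1, 0.2, -0.39, -1, 0.4], [0.08, 0.21, -0.39, -1, 0.4]])

```text
t: 24.6
eef_pos: [0.6095, -0.2225, 0.2385]
tcp_rot: [0.885, 0.067, 0.156, -0.433]
contact_force: [-0.7, 0.5, -3.2]
grip_width: 0.665
gripper_force: 34.9
```

>>> jog_arm(rows=[[0, 0, 0, -1, 0.4], [0, 0, 0, -1, 0.4], [0, 0, 0, -1, 0.4], [0, 0, 0, -1, 0.4], [0, 0, 0, -1, 0.4], [0, 0, 0, -1, 0.4], [0, 0, 0, -1, 0.4], [0, 0, 0, -1, 0.4], [0, 0, 0, -1, 0.4], [0, 0, 0, -1, 0.4], [0, 0, 0, -1, 0.4], [0, 0, 0, -1, 0.4], [0, 0, 0, -0.86, 0.4]])

```text
t: 25.9
eef_pos: [0.6094, -0.222, 0.2384]
tcp_rot: [0.714, 0.528, 0.363, -0.284]
contact_force: [0.3, -0.1, -1.5]
grip_width: 0.666
gripper_force: 34.9
```

```bash
python3 -c "
from h import *
R=go((.605,-.2386,.094))
b=Ro.from_quat([.714,.527,.364,-.284]);print(np.degrees((b.inv()*Ro.from_matrix(R)).as_rotvec()))
cv2.imwrite('pics/s4.png',cv2.resize(camera('side')[80:260,160:430,::-1],(750,500)))"
```

```text
t 25.9 j [-0.7626  0.6396  1.4716  0.8052  1.6057 -0.6868] tcp [ 0.6094 -0.222   0.2384] g [ 0.6053 -0.237   0.2493] w 0.6656956517002832 34.89981070160866 F [ 0.2722 -0.1245 -1.5106]
tool axes cols
 [[ 0.1794  0.9592  0.2184]
 [ 0.5477 -0.2818  0.7878]
 [ 0.8172 -0.0217 -0.5759]] tilt 54.835872925398704
(0.605, -0.2386, 0.094) -> [-5.1137  0.1425  3.5243]
[ 0.0865 -0.1379 -0.0739]
```

View pics/s4.png

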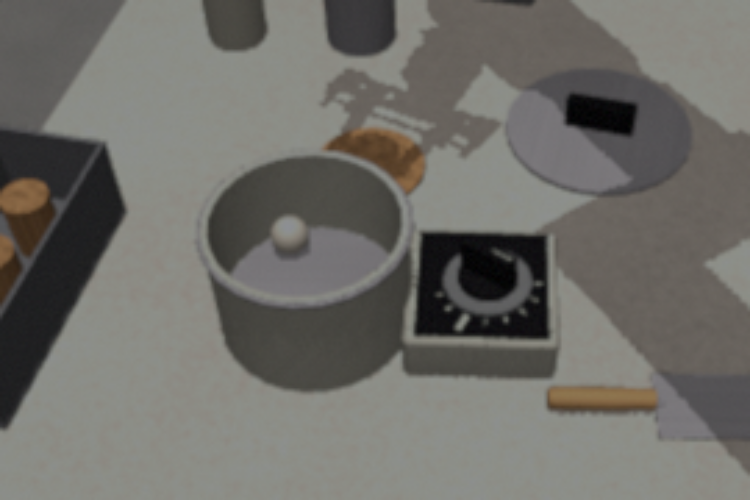

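The side crop shows one ball at (290,233) inside the pot, with the others possibly hidden behind the near wall; nothing stray lies on the bench. I'll check the top view numerically and average the load.

Run:
```python
from h import *
f=[]
for i in range(6):
    I=camera("top");f.append(get_obs()["contact_force"][2])
print(np.mean(f),np.std(f))
B=I[:,:,::-1].copy();cv2.imwrite("pics/t5.png",B)
print("beaker mouth px",proj("top",[.6053,-.237,.27]))
g=cv2.GaussianBlur(cv2.cvtColor(B,cv2.COLOR_BGR2GRAY),(0,0),.8)
print("pot\n",g[130:198:4,304:374:4]);
u,v=proj("top",[.6053,-.237,.27]).astype(int);print("mouth\n",g[v-22:v+23:3,u-24:u+25:3])
```

```text
-2.8278017533742403 0.4793147313541613
beaker mouth px [427.1353 142.3276]
pot
 [[181 180 180 181 176 167 167 155 145 149 163 169 175 180 180 180 180 180]
 [180 181 180 165 158  93  64  60  60  60  60  74 136 169 174 181 179 181]
 [179 179 167 132  62  60  60  59  60  60  60  60  59  86 166 178 181 181]
 [180 163 135  61  59  67  84 111 115 103  78  61  58  59  82 165 180 180]
 [177 165  62  62 105 155 161 160 160 156 156 141  83  60  56 121 169 181]
 [166 110  59 124 163 163 162 162 159 157 156 153 158 125  58  61 165 179]
 [160  76 107 161 164 164 164 162 162 157 156 138 180 181  97  55 145 170]
 [161  70 154 163 166 162 166 162 163 158 157 118 165 167 123  58 127 165]
 [164 100 165 165 168 164 167 165 162 158 157 149 114 112 153  79 117 166]
 [157 130 165 165 167 164 167 165 163 159 158 157 156 159 157 106 134 168]
 [157 147 167 168 167 165 165 165 162 161 159 157 157 157 159 117 159 177]
 [150 169 166 167 166 165 163 165 161 159 157 155 156 156 158 131 158 180]
 [162 116 172 168 164 163 162 166 160 159 157 156 155 155 158 167 144 180]
 [178  68 147 164 170 171 154 164 157 157 156
[... 628 characters left out ...]
180 180 154  78  47  45  45  44  44  78  83  72  61  77 131]
 [180 180 180 162 101  48  45  47  47  45  45  42 112 177 178 178 179]
 [181 180 177 107  80  48  47  47  45  43  43  42  75 175 179 180 179]
 [180 180 144  52  89  56  50  44  44  43  40  40  73 174 179 180 181]
 [181 171  74  41 111 145 124  68  43  42  39  41 100 168 174 178 179]
 [179 118  42  42  59 136 153 142  69  42  40  69 121 125 129 136 150]
 [167  62  41  41  43  60 124 147 120  66  83 117 141 131 126 121 117]
 [121  48  41  43  43  42  44  62  72  68  58  95 153 151 122  92  68]
 [122  53  42  69  93  93  91  91  87  85  85  83  89 111 102 115 122]
 [114  63  44  44  48  51  65  72  79  89  87  75 107 108 127 142 142]]
```

Three ball-like blobs are in the pot (about (354,156), (322,186) and (338,189)), and the beaker mouth shows only its floor. Next I set the beaker on the mat.

>>> jog_arm(rows=[[-0.8, 0.02, 0.55, 0, 0.4], [-0.8, 0.02, 0.55, 0, 0.4], [-0.8, 0.02, 0.55, 0, 0.4], [-0.8, 0.02, 0.55, 0, 0.4], [-0.8, 0.02, 0.55, 0, 0.4], [-0.6, 0.02, 0.41, 0, 0.4], [-0.3, 0.01, 0.21, 0, 0.4], [-0.2, 0.01, 0.13, 0, 0.4], [0, 0, 0, 0, 0.4]])

```text
t: 27.15
eef_pos: [0.6085, -0.2239, 0.084]
tcp_rot: [0.715, 0.526, 0.362, -0.285]
contact_force: [0.0, -0.6, -2.7]
grip_width: 0.664
gripper_force: 34.9
```

```bash
python3 -c "
from h import *
go((.605,-.2386,.094))"
```

```text
t 27.15 j [-0.7654  0.8309  1.5104  0.8114  1.4486 -0.8496] tcp [ 0.6085 -0.2239  0.084 ] g [ 0.6044 -0.2388  0.0949] w 0.6644380581664168 34.90163426846266 F [ 0.0179 -0.6059 -2.7185]
tool axes cols
 [[ 0.1841  0.9583  0.2186]
 [ 0.5456 -0.2846  0.7882]
 [ 0.8175 -0.0258 -0.5753]] tilt 54.88036913267422
(0.605, -0.2386, 0.094) -> [-0.0207  0.0216  0.0344]
```

>>> jog_arm(rows=[[-0.04, 0, 0.025, 0, 0.4], [-0.04, 0, 0.025, 0, 0.4], [0, 0, 0, 0, 0.4]])

```text
t: 27.45
eef_pos: [0.6088, -0.2243, 0.0835]
tcp_rot: [0.715, 0.526, 0.363, -0.284]
contact_force: [-2.7, -1.4, 6.4]
grip_width: 0.669
gripper_force: 34.9
```

The beaker is standing on the mat. Next I release and back out along the tool axis.

>>> jog_arm(rows=[[0, 0, 0, 0, 1], [0, 0, 0, 0, 1], [0, 0, 0, 0, 1], [0, 0, -0.6, 0, 1], [0, 0, -1, 0, 1], [0, 0, -1, 0, 1], [0, 0, -1, 0, 1], [0, 0, -1, 0, 1], [0, 0, -1, 0, 1], [0, 0, -1, 0, 1], [0, 0, -1, 0, 1]])

```text
t: 28.55
eef_pos: [0.5662, -0.3754, 0.1923]
tcp_rot: [0.715, 0.526, 0.362, -0.284]
contact_force: [-0.8, 0.2, 0.1]
grip_width: 0.999
gripper_force: 0.0
```

Run:
```python
from h import *
go((-.18,-.68,.3),tcp=True)
S=camera("side");cv2.imwrite("pics/s6.png",S[:,:,::-1])
T=camera("top");cv2.imwrite("pics/t6.png",T[:,:,::-1])
print(proj("side",[.605,-.2386,.116]),proj("side",[.605,-.2386,.006]))
```

```text
t 28.55 j [-0.9352  0.8105  1.2545  0.7114  1.7411 -0.7591] tcp [ 0.5662 -0.3754  0.1923] g [ 0.5662 -0.3754  0.1923] w 0.9987872380906139 0.0 F [-0.7852  0.1729  0.104 ]
tool axes cols
 [[ 0.1846  0.9581  0.219 ]
 [ 0.547  -0.2853  0.787 ]
 [ 0.8165 -0.0255 -0.5768]] tilt 54.77448347100429
(-0.18, -0.68, 0.3) -> [ -8.659  -25.2299 -18.6119]
[291.0524 106.8267] [293.1472 138.8336]
```

>>> jog_arm(rows=[[-0.34, -1, -0.74, 0, 1], [-0.34, -1, -0.74, 0, 1], [-0.34, -1, -0.74, 0, 1], [-0.34, -1, -0.74, 0, 1], [-0.34, -1, -0.74, 0, 1], [-0.34, -1, -0.74, 0, 1], [-0.34, -1, -0.74, 0, 1], [-0.34, -1, -0.74, 0, 1], [-0.34, -1, -0.74, 0, 1], [-0.34, -1, -0.74, 0, 1], [-0.34, -1, -0.74, 0, 1], [-0.34, -1, -0.74, 0, 1], [-0.34, -1, -0.74, 0, 1], [-0.34, -1, -0.74, 0, 1], [-0.34, -1, -0.74, 0, 1], [-0.34, -1, -0.74, 0, 1], [-0.34, -1, -0.74, 0, 1], [-0.34, -1, -0.74, 0, 1], [-0.34, -1, -0.74, 0, 1], [-0.34, -1, -0.74, 0, 1]])

```text
t: 30.65
eef_pos: [-0.0253, -0.6156, 0.278]
tcp_rot: [0.715, 0.526, 0.362, -0.285]
contact_force: [0.4, 0.5, -0.8]
grip_width: 1.002
gripper_force: 0.0
```

Run:
```python
from h import *
go((-.18,-.68,.3),(-.25,-.92,.3),tcp=True)
```

```text
t 30.65 j [-1.6875  0.879   0.9258  0.1661  2.2818 -1.3414] tcp [-0.0253 -0.6156  0.278 ] g [-0.0253 -0.6156  0.278 ] w 1.0019070485366508 0.0 F [ 0.3983  0.5203 -0.7875]
tool axes cols
 [[ 0.184   0.9583  0.2185]
 [ 0.5459 -0.2845  0.788 ]
 [ 0.8174 -0.0257 -0.5755]] tilt 54.862261636215784
(-0.18, -0.68, 0.3) -> [-1.8264 -5.2193 -3.8898]
(-0.25, -0.92, 0.3) -> [-5.7563  0.0476 -8.177 ]
```

>>> jog_arm(rows=[[-0.7, -0.5, -1, 0, 1], [-0.7, -0.5, -1, 0, 1], [-0.7, -0.5, -1, 0, 1], [-0.7, -0.5, -1, 0, 1], [-0.8, -0.5, -1, 0, 1], [-0.8, -0.5, -1, 0, 1], [-0.9, -0.3, -0.9, 0, 1], [-0.9, 0, -0.9, 0, 1], [-1, 0, -0.8, 0, 1], [-1, 0, -0.8, 0, 1], [-1, 0, -0.8, 0, 1], [-1, 0, -0.7, 0, 1], [-1, 0, -0.7, 0, 1], [-1, 0, -0.7, 0, 1]])

```text
t: 32.05
eef_pos: [-0.1687, -0.7385, 0.2286]
tcp_rot: [0.714, 0.525, 0.365, -0.286]
contact_force: [-0.7, 0.3, 0.8]
grip_width: 0.999
gripper_force: 0.0
```

Run:
```python
from h import *
go(tcp=True)
```

```text
t 32.05 j [-1.8101  1.3563  0.0592  0.0616  2.6889 -1.4662] tcp [-0.1687 -0.7385  0.2286] g [-0.1687 -0.7385  0.2286] w 0.9990547772257201 0.0 F [-0.6914  0.2601  0.814 ]
tool axes cols
 [[ 0.1826  0.9581  0.2207]
 [ 0.5409 -0.2854  0.7912]
 [ 0.821  -0.0251 -0.5704]] tilt 55.22477596479135
```

>>> jog_arm(rows=[[-1, 0, -0.7, 0, 1], [-1, 0, -0.7, 0, 1], [-1, 0, -0.7, 0, 1], [-1, 0, -0.7, 0, 1], [-1, 0, -0.7, 0, 1], [-1, 0, -0.7, 0, 1]])

```text
t: 32.65
eef_pos: [-0.1794, -0.7326, 0.1979]
tcp_rot: [0.706, 0.52, 0.378, -0.297]
contact_force: [0.4, -0.0, 0.7]
grip_width: 0.998
gripper_force: 0.0
```

Run:
```python
from h import *
go(tcp=True)
```

```text
t 32.65 j [-1.8208  1.3966  0.0592  0.0377  2.689  -1.4944] tcp [-0.1794 -0.7326  0.1979] g [-0.1794 -0.7326  0.1979] w 0.9978896131672949 0.0 F [ 0.4178 -0.0429  0.6986]
tool axes cols
 [[ 0.1738  0.9588  0.2246]
 [ 0.5091 -0.2827  0.813 ]
 [ 0.843  -0.027  -0.5373]] tilt 57.50238311047613
```

>>> jog_arm(rows=[[0.2, 0, -1, 0, 1], [0.2, 0, -1, 0, 1], [0.2, 0, -1, 0, 1], [0.2, 0, -1, 0, 1], [0.2, 0, -1, 0, 1], [0.2, 0, -1, 0, 1], [0.2, 0, -1, 0, 1], [0.2, 0, -1, 0, 1]])

```text
t: 33.45
eef_pos: [-0.1814, -0.7384, 0.2941]
tcp_rot: [0.73, 0.536, 0.335, -0.26]
contact_force: [0.3, 0.1, -0.4]
grip_width: 0.998
gripper_force: 0.0
```

Run:
```python
from h import *
go(tcp=True)
```

```text
t 33.45 j [-1.8229  1.2699  0.0592  0.0447  2.689  -1.4871] tcp [-0.1814 -0.7384  0.2941] g [-0.1814 -0.7384  0.2941] w 0.9978615805603969 0.0 F [ 0.2984  0.1326 -0.3532]
tool axes cols
 [[ 0.2014  0.9566  0.2107]
 [ 0.6073 -0.2907  0.7394]
 [ 0.7686 -0.021  -0.6394]] tilt 50.25057674570597
```

>>> jog_arm(rows=[[0.6, 0, -1, 0, 1], [0.6, 0, -1, 0, 1], [0.6, 0, -1, 0, 1], [0.6, 0, -1, 0, 1], [0.6, 0, -1, 0, 1], [0.6, 0, -1, 0, 1], [0.6, 0, -1, 0, 1], [0.6, 0, -1, 0, 1]])

```text
t: 34.25
eef_pos: [-0.1743, -0.728, 0.4271]
tcp_rot: [0.759, 0.553, 0.275, -0.207]
contact_force: [1.2, 0.8, 0.4]
grip_width: 0.997
gripper_force: 0.0
```

Run:
```python
from h import *
go(tcp=True)
```

```text
t 34.25 j [-1.8218  1.0942  0.0592  0.0672  2.689  -1.4618] tcp [-0.1743 -0.728   0.4271] g [-0.1743 -0.728   0.4271] w 0.99707443767157 0.0 F [1.1624 0.8209 0.3874]
tool axes cols
 [[ 0.2363  0.9532  0.1887]
 [ 0.726  -0.3023  0.6178]
 [ 0.6459 -0.0089 -0.7634]] tilt 40.23638344754673
```

>>> jog_arm(rows=[[0.7, 0, -1, 0, 1], [0.7, 0, -1, 0, 1], [0.7, 0, -1, 0, 1], [0.7, 0, -1, 0, 1], [0.6, 0, -1, 0, 1], [0.6, 0, -1, 0, 1], [0.6, 0, -1, 0, 1], [0.6, 0, -1, 0, 1], [0.5, 0, -1, 0, 1], [0.5, 0, -1, 0, 1], [0.5, 0, -1, 0, 1], [0.5, 0, -1, 0, 1]])

```text
t: 35.45
eef_pos: [-0.1529, -0.6709, 0.6173]
tcp_rot: [0.791, 0.571, 0.185, -0.12]
contact_force: [0.2, -0.1, 0.3]
grip_width: 1.0
gripper_force: 0.0
```

Run:
```python
from h import *
go(tcp=True)
```

```text
t 35.45 j [-1.8234  0.8318  0.0593  0.1157  2.689  -1.4092] tcp [-0.1529 -0.6709  0.6173] g [-0.1529 -0.6709  0.6173] w 1.0001601240393654 0.0 F [ 0.2495 -0.0689  0.3258]
tool axes cols
 [[ 0.2808  0.9471  0.1554]
 [ 0.8586 -0.3203  0.4002]
 [ 0.4288  0.0211 -0.9032]] tilt 25.42460489194583
```

>>> jog_arm(rows=[[0.4, -0.6, -1, 0, 1], [0.4, -0.6, -1, 0, 1], [0.4, -0.6, -1, 0, 1], [0.4, -0.6, -1, 0, 1], [0.4, -0.6, -1, 0, 1], [0.4, -0.6, -1, 0, 1], [0.3, 0, -1, 0, 1], [0.3, 0, -1, 0, 1], [0.3, 0, -1, 0, 1], [0.3, 0, -1, 0, 1]])

```text
t: 36.45
eef_pos: [-0.2195, -0.58, 0.7339]
tcp_rot: [0.805, 0.579, 0.112, -0.065]
contact_force: [0.7, -0.3, -0.7]
grip_width: 0.999
gripper_force: 0.0
```

Run:
```python
from h import *
go(tcp=True)
```

```text
t 36.45 j [-1.9428  0.6528  0.0592  0.0309  2.689  -1.5925] tcp [-0.2195 -0.58    0.7339] g [-0.2195 -0.58    0.7339] w 0.9985883448964397 0.0 F [ 0.7185 -0.3239 -0.6589]
tool axes cols
 [[ 0.3049  0.9465  0.1059]
 [ 0.9174 -0.3217  0.2343]
 [ 0.2558  0.0257 -0.9664]] tilt 14.898254820555339
```

>>> jog_arm(rows=[[0.2, -0.3, -1, 0, 1], [0.2, -0.3, -1, 0, 1], [0.2, -0.3, -1, 0, 1], [0.2, -0.3, -1, 0, 1], [0.2, -0.3, -1, 0, 1], [0.2, 0, -1, 0, 1], [0.2, 0, -1, 0, 1], [0.1, 0, -1, 0, 1], [0.1, 0, -1, 0, 1], [0.1, 0, -1, 0, 1], [0.1, 0, -1, 0, 1], [0.1, 0, -1, 0, 1]])

```text
t: 37.65
eef_pos: [-0.2233, -0.484, 0.8362]
tcp_rot: [0.812, 0.583, 0.036, -0.02]
contact_force: [0.5, -0.1, 0.5]
grip_width: 1.002
gripper_force: 0.0
```

Run:
```python
from h import *
go((.3916,-.340,.25))
```

```text
t 37.65 j [-2.0063  0.4759  0.0592  0.0016  2.689  -1.6798] tcp [-0.2233 -0.484   0.8362] g [-0.2239 -0.4854  0.8551] w 1.00216902864709 0.0 F [ 0.4914 -0.098   0.4888]
tool axes cols
 [[ 0.318   0.9474  0.0354]
 [ 0.9446 -0.3198  0.0744]
 [ 0.0818  0.0098 -0.9966]] tilt 4.727501345678938
(0.3916, -0.34, 0.25) -> [11.3416 21.2306 25.4278]
```

>>> jog_arm(rows=[[0, 0, -1, 0, 1], [0, 0, -1, 0, 1], [0, 0, -1, 0, 1], [0, 0, -1, 0, 1]])

```text
t: 38.05
eef_pos: [-0.2119, -0.4589, 0.862]
tcp_rot: [0.812, 0.583, 0.015, -0.008]
contact_force: [0.0, -0.8, -0.2]
grip_width: 1.003
gripper_force: 0.0
```

Run:
```python
from h import *
R=go((.3916,-.340,.25))
az=np.degrees(np.arctan2(R[1,1],R[0,1]));print(az)
turnrows((.3916,-.340,.2),28,-(88.2-az))
```

```text
t 38.05 j [-2.0069  0.4262  0.0593  0.0019  2.689  -1.6798] tcp [-0.2119 -0.4589  0.862 ] g [-0.2122 -0.4594  0.881 ] w 1.0031127041891026 0.0 F [ 0.0198 -0.7647 -0.2203]
tool axes cols
 [[ 0.3195  0.9475  0.0146]
 [ 0.947  -0.3198  0.0294]
 [ 0.0325  0.0045 -0.9995]] tilt 1.8805827127010193
(0.3916, -0.34, 0.25) -> [11.4196 21.2411 25.7189]
-18.650869050847202
[0.41, 0.76, 0.99] [0.35, 0.78, 0.99] [0.3, 0.81, 0.99] [0.25, 0.82, 0.99] [0.19, 0.84, 0.99] [0.14, 0.85, 0.99] [0.08, 0.86, 0.99] [0.02, 0.86, 0.99] [-0.04, 0.86, 0.99] [-0.09, 0.85, 0.99] [-0.15, 0.85, 0.99] [-0.21, 0.83, 0.99] [-0.26, 0.82, 0.99] [-0.31, 0.8, 0.99] [-0.37, 0.78, 0.99] [-0.42, 0.75, 0.99] [-0.47, 0.72, 0.99] [-0.51, 0.69, 0.99] [-0.56, 0.65, 0.99] [-0.6, 0.61, 0.99] [-0.64, 0.57, 0.99] [-0.68, 0.53, 0.99] [-0.71, 0.48, 0.99] [-0.74, 0.43, 0.99] [-0.77, 0.38, 0.99] [-0.79, 0.33, 0.99] [-0.81, 0.28, 0.99] [-0.83, 0.22, 0.99]
```

>>> jog_arm(rows=[[0.41, 0.76, 0.99, -0.763, 1], [0.35, 0.78, 0.99, -0.763, 1], [0.3, 0.81, 0.99, -0.763, 1], [0.25, 0.82, 0.99, -0.763, 1], [0.19, 0.84, 0.99, -0.763, 1], [0.14, 0.85, 0.99, -0.763, 1], [0.08, 0.86, 0.99, -0.763, 1], [0.02, 0.86, 0.99, -0.763, 1], [-0.04, 0.86, 0.99, -0.763, 1], [-0.09, 0.85, 0.99, -0.763, 1], [-0.15, 0.85, 0.99, -0.763, 1], [-0.21, 0.83, 0.99, -0.763, 1], [-0.26, 0.82, 0.99, -0.763, 1], [-0.31, 0.8, 0.99, -0.763, 1], [-0.37, 0.78, 0.99, -0.763, 1], [-0.42, 0.75, 0.99, -0.763, 1]])

```text
t: 39.65
eef_pos: [0.1248, -0.4036, 0.4856]
tcp_rot: [0.416, 0.909, 0.017, 0.001]
contact_force: [0.1, 0.4, -0.1]
grip_width: 0.999
gripper_force: 0.0
```

>>> jog_arm(rows=[[-0.47, 0.72, 0.99, -0.763, 1], [-0.51, 0.69, 0.99, -0.763, 1], [-0.56, 0.65, 0.99, -0.763, 1], [-0.6, 0.61, 0.99, -0.763, 1], [-0.64, 0.57, 0.99, -0.763, 1], [-0.68, 0.53, 0.99, -0.763, 1], [-0.71, 0.48, 0.99, -0.763, 1], [-0.74, 0.43, 0.99, -0.763, 1], [-0.77, 0.38, 0.99, -0.763, 1], [-0.79, 0.33, 0.99, -0.763, 1], [-0.81, 0.28, 0.99, -0.763, 1], [-0.83, 0.22, 0.99, -0.763, 1]])

```text
t: 40.85
eef_pos: [0.3843, -0.3609, 0.1937]
tcp_rot: [0.03, 0.999, 0.015, 0.007]
contact_force: [-0.1, -0.6, 0.7]
grip_width: 1.0
gripper_force: 0.0
```

Run:
```python
from h import *
R=go((.3916,-.340,.06),(.3916,-.340,.031))
az=np.degrees(np.arctan2(R[1,1],R[0,1]));print(az)
turnrows((.3916,-.340,.06),8,-(88.2-az))
```

```text
t 40.85 j [-0.7787  0.2295  1.8562  0.0366  1.0663 -2.3076] tcp [ 0.3843 -0.3609  0.1937] g [ 0.384  -0.3615  0.2127] w 1.000004943254792 0.0 F [-0.0641 -0.6118  0.7237]
tool axes cols
 [[-0.9981  0.0594  0.0153]
 [ 0.0599  0.9978  0.0298]
 [-0.0135  0.0307 -0.9994]] tilt 1.9217463173416756
(0.3916, -0.34, 0.06) -> [-0.17    0.6874  6.1348]
(0.3916, -0.34, 0.031) -> [ 0.0157 -0.0356  1.1593]
86.59207075344095
[-0.02, 0.09, 0.77] [-0.02, 0.09, 0.77] [-0.02, 0.09, 0.77] [-0.02, 0.09, 0.77] [-0.02, 0.09, 0.77] [-0.02, 0.09, 0.77] [-0.02, 0.09, 0.77] [-0.02, 0.09, 0.77]
```

>>> jog_arm(rows=[[-0.02, 0.06, 0.77, -0.16, 1], [-0.02, 0.06, 0.77, -0.16, 1], [-0.02, 0.06, 0.77, 0, 0.8], [-0.02, 0.06, 0.77, 0, 0.7], [-0.02, 0.06, 0.77, 0, 0.6], [-0.02, 0.07, 0.77, 0, 0.6], [-0.02, 0.07, 0.77, 0, 0.6], [-0.02, 0.07, 0.77, 0, 0.6], [0, 0.07, 0.77, 0, 0.6], [0, 0.03, 0.38, 0, 0.6], [0, 0, 0, 0, 0.4]], force=40)

```text
t: 41.95
eef_pos: [0.3902, -0.3399, 0.0115]
tcp_rot: [0.017, 1.0, 0.016, 0.006]
contact_force: [-1.1, 0.2, 0.4]
grip_width: 0.537
gripper_force: 0.0
```

Run:
```python
from h import *
go((.3916,-.341,.030))
```

```text
t 41.95 j [-0.7421  0.484   1.997   0.052   0.6727 -2.3194] tcp [ 0.3902 -0.3399  0.0115] g [ 0.3899 -0.3405  0.0304] w 0.5369405333927575 0.0 F [-1.0646  0.2136  0.398 ]
tool axes cols
 [[-0.9993  0.0342  0.0134]
 [ 0.0346  0.9989  0.0316]
 [-0.0123  0.0321 -0.9994]] tilt 1.968283035888111
(0.3916, -0.341, 0.03) -> [-0.0676 -0.0164  0.0181]
```

>>> jog_arm(rows=[[0, 0, 0, 0, 0.1], [0, 0, 0, 0, 0.1], [0, 0, 0, 0, 0.1], [0, 0, 0, 0, 0.1], [0, 0, -0.2, 0, 0.1], [0, 0, -0.6, 0, 0.1], [0, 0, -1, 0, 0.1], [0, 0, -1, 0, 0.1], [0, 0, -1, 0, 0.1], [0, 0, -1, 0, 0.1], [0, 0, -1, 0, 0.1], [0, 0, -1, 0, 0.1]])

```text
t: 43.15
eef_pos: [0.3876, -0.3453, 0.1833]
tcp_rot: [0.017, 1.0, 0.016, 0.007]
contact_force: [0.1, 0.0, -3.3]
grip_width: 0.17
gripper_force: 39.9
```

Run:
```python
from h import *
go((.602,-.045,.2),(.602,-.045,.16))
```

```text
t 43.15 j [-0.7529  0.2294  1.8824  0.0374  1.0407 -2.3082] tcp [ 0.3876 -0.3453  0.1833] g [ 0.3874 -0.3458  0.2023] w 0.16970600151755086 39.88709628582001 F [ 0.0628  0.03   -3.343 ]
tool axes cols
 [[-0.9993  0.0344  0.0143]
 [ 0.0348  0.9989  0.0309]
 [-0.0132  0.0314 -0.9994]] tilt 1.9496923537022053
(0.602, -0.045, 0.2) -> [-8.1596 12.3128  0.5853]
(0.602, -0.045, 0.16) -> [ 0.0211 -0.0502  1.5991]
```

>>> jog_arm(rows=[[-0.5, 0.75, 0.03, 0, 0.1], [-0.64, 0.96, 0.03, 0, 0.1], [-0.64, 0.96, 0.03, 0, 0.1], [-0.64, 0.96, 0.03, 0, 0.1], [-0.64, 0.96, 0.03, 0, 0.1], [-0.64, 0.96, 0.03, 0, 0.1], [-0.64, 0.96, 0.03, 0, 0.1], [-0.64, 0.96, 0.03, 0, 0.1], [-0.64, 0.96, 0.03, 0, 0.1], [-0.64, 0.96, 0.03, 0, 0.1], [-0.64, 0.96, 0.03, 0, 0.1], [-0.64, 0.96, 0.03, 0, 0.1], [-0.64, 0.96, 0.03, 0, 0.1], [-0.3, 0.45, 0, 0, 0.1], [0, 0, 0, 0, 0.1]])

```text
t: 44.65
eef_pos: [0.6114, -0.0339, 0.185]
tcp_rot: [0.016, 1.0, 0.015, 0.007]
contact_force: [-0.0, -0.8, -3.6]
grip_width: 0.171
gripper_force: 39.9
```

Run:
```python
from h import *
from scipy.optimize import least_squares
go((.602,-.045,.2),(.602,-.045,.16),(.602,-.045,.152))
# measure where the cover is: edge in the side view
o=get_obs();I=camera("side");cv2.imwrite("pics/s7.png",cv2.resize(I[60:240,170:410,::-1],(800,600)))
cv2.imwrite("pics/t7.png",camera("top")[:,:,::-1])
```

```text
t 44.65 j [-0.0762  0.3559  1.7001  0.0358  1.0738 -1.6313] tcp [ 0.6114 -0.0339  0.185 ] g [ 0.6112 -0.0344  0.204 ] w 0.1714647582511928 39.90975737571716 F [-0.0052 -0.8061 -3.6419]
tool axes cols
 [[-0.9994  0.0324  0.0144]
 [ 0.0329  0.999   0.0305]
 [-0.0134  0.0309 -0.9994]] tilt 1.9303253581979523
(0.602, -0.045, 0.2) -> [ 0.3547 -0.4386  0.1423]
(0.602, -0.045, 0.16) -> [ 0.0214 -0.0495  1.5991]
(0.602, -0.045, 0.152) -> [ 0.0043 -0.0099  0.3198]
```

View pics/s7.png

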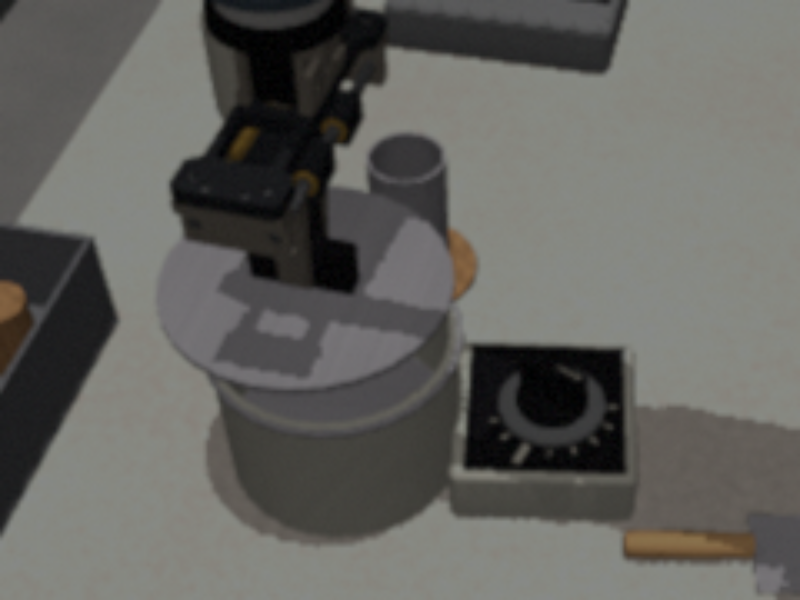

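The side crop shows the cover held level above the pot, its disc centred near (305,287) in the crop. The beaker stands upright on the mat.

>>> jog_arm(rows=[[0.2, -0.25, 0.3, 0, 0.1], [0.17, -0.23, 0.5, 0, 0.1], [0, -0.03, 0.6, 0, 0.1], [0, -0.02, 0.4, 0, 0.1], [0, 0, 0, 0, 0.1]])

```text
t: 45.25
eef_pos: [0.6006, -0.0469, 0.1373]
tcp_rot: [0.018, 1.0, 0.015, 0.005]
contact_force: [-0.7, 0.0, -3.1]
grip_width: 0.169
gripper_force: 39.9
```

Run:
```python
from h import *
from scipy.optimize import least_squares
print("before, seen",plane("side",261.6,146.2,.179))
go((.602,-.045,.150))
I=camera("side");cv2.imwrite("pics/s8.png",I[:,:,::-1])
G=cv2.GaussianBlur(cv2.cvtColor(I,cv2.COLOR_RGB2GRAY),(0,0),.7).astype(np.float32)
z=get_obs()["eef_pos"][2]+.019-.0255
c=np.array([.602,-.045])
for _ in range(2):
    P=[];rs=np.arange(.085,.106,.0005)
    for a in np.arange(0,2*np.pi,.05):
        q=np.array([proj("side",[c[0]+r*np.cos(a),c[1]+r*np.sin(a),z]) for r in rs]).astype(np.float32)
        v=cv2.remap(G,q[:,0].copy(),q[:,1].copy(),cv2.INTER_LINEAR).ravel();g=np.abs(np.gradient(v));k=g.argmax()
        if g[k]>1 and 0<k<len(rs)-1:P.append(c+rs[k]*np.array([np.cos(a),np.sin(a)]))
    P=np.array(P);s=least_squares(lambda p:np.hypot(*(P-p[:2]).T)-p[2],[*c,.095],loss="soft_l1",f_scale=.001).x;c=s[:2]
    print(s,len(P))
```

```text
before, seen [ 0.6086 -0.0251  0.179 ]
t 45.25 j [-0.0993  0.3965  1.7587  0.0381  0.9785 -1.656 ] tcp [ 0.6006 -0.0469  0.1373] g [ 0.6004 -0.0475  0.1563] w 0.16886537071598082 39.909659028053284 F [-0.6559  0.0064 -3.052 ]
tool axes cols
 [[-0.9993  0.035   0.0113]
 [ 0.0354  0.9989  0.0306]
 [-0.0102  0.031  -0.9995]] tilt 1.8704467378392926
(0.602, -0.045, 0.15) -> [-0.0571  0.094   0.256 ]
[ 0.6009 -0.0457  0.094 ] 106
[ 0.6011 -0.0456  0.0939] 108
```

>>> jog_arm(rows=[[-0.1, 0.03, 0.08, 0, 0.1], [0, 0, 0.08, 0, 0.1], [0, 0, 0.06, 0, 0.1], [0, 0, 0.04, 0, 0.1], [0, 0, 0, 0, 0.1]])

```text
t: 45.8
eef_pos: [0.6055, -0.0456, 0.1342]
tcp_rot: [0.017, 1.0, 0.015, 0.008]
contact_force: [-0.1, 2.7, 4.3]
grip_width: 0.169
gripper_force: 40.0
```

>>> jog_arm(rows=[[0, 0, 0, 0, 0.25], [0, 0, 0, 0, 0.5], [0, 0, 0, 0, 0.5], [0, 0, -0.6, 0, 0.6], [0, 0, -1, 0, 0.6], [0, 0, -1, 0, 0.6], [0, 0, -0.5, 0, 0.6]])

```text
t: 46.5
eef_pos: [0.6047, -0.0485, 0.2139]
tcp_rot: [0.017, 1.0, 0.015, 0.009]
contact_force: [0.3, -0.1, -0.1]
grip_width: 0.599
gripper_force: 0.0
```

```bash
cat >> h.py <<'E'
def ring(n,I,c,z,r0,r1):
    from scipy.optimize import least_squares
    G=cv2.GaussianBlur(cv2.cvtColor(I,cv2.COLOR_RGB2GRAY),(0,0),.7).astype(np.float32);c=np.array(c)
    for _ in range(2):
        P=[];rs=np.arange(r0,r1,.0005)
        for a in np.arange(0,2*np.pi,.05):
            q=np.array([proj(n,[c[0]+r*np.cos(a),c[1]+r*np.sin(a),z]) for r in rs]).astype(np.float32)
            v=cv2.remap(G,q[:,0].copy(),q[:,1].copy(),cv2.INTER_LINEAR).ravel();g=np.abs(np.gradient(v));k=g.argmax()
            if g[k]>1 and 0<k<len(rs)-1:P.append(c+rs[k]*np.array([np.cos(a),np.sin(a)]))
        P=np.array(P);s=least_squares(lambda p:np.hypot(*(P-p[:2]).T)-p[2],[*c,(r0+r1)/2],loss="soft_l1",f_scale=.001).x;c=s[:2]
    return s,len(P),np.median(abs(np.hypot(*(P-s[:2]).T)-s[2]))
E
python3 - <<'E'
from h import *
I={n:camera(n) for n in("side","top")}
for n in I:
    cv2.imwrite(f"pics/{n}9.png",I[n][:,:,::-1])
    print("cover",n,ring(n,I[n],(.604,-.045),.125,.085,.106))
# dial: white pointer on knob top, z=.094
S=I["side"];g=cv2.cvtColor(S,cv2.COLOR_RGB2GRAY)
a=cv2.imread("pics/side0.png",0)
dc=np.array([.6037,-.045])+.15*np.array([-np.cos(np.radians(10.5)),-np.sin(np.radians(10.5))]);print("dial axis",dc,"proj",proj("side",[*dc,.094]),proj("top",[*dc,.094]))
for n,im in(("side",a),("top",cv2.imread("pics/top0.png",0))):
    u,v=proj(n,[*dc,.094]).astype(int);m=np.zeros_like(im);
    yy,xx=np.mgrid[0:400,0:640]
    # pixels whose ray meets z=.094 within 24 mm of the axis and bright
    pts=[(x,y,im[y,x]) for y in range(v-20,v+20) for x in range(u-20,u+20) if np.hypot(*(plane(n,x,y,.094)[:2]-dc))<.024]
    pts=np.array(pts,float);w=np.clip(pts[:,2]-75,0,None)
    if n=="side":print(im[v-9:v+9,u-12:u+14])
    W=np.array([plane(n,x,y,.094)[:2] for x,y,_ in pts])-dc
    k=w>0;mu=(W[k]*w[k,None]).sum(0)/w[k].sum();C=np.cov(W[k].T,aweights=w[k]);e,V=np.linalg.eigh(C)
    print(n,k.sum(),"pointer centroid",mu,"az",np.degrees(np.arctan2(mu[1],mu[0])),"line az",np.degrees(np.arctan2(V[1,1],V[0,1]))%180,e)
go((dc[0],dc[1],.16))
E
```

```text
cover side (array([ 0.6063, -0.0462,  0.0949]), 122, np.float64(0.0008618326171109733))
cover top (array([ 0.5926, -0.0456,  0.0946]), 65, np.float64(0.0028634139199147646))
dial axis [ 0.4562 -0.0723] proj [335.6538 169.1477] [346.3025 219.4999]
[[128 127 127 127 128 128 128 128 128 128 129 128 128 128 128 127 127 129
  128 128 128 128 128 127 128 128]
 [128 128 128 128 129 128 128 129 129 129 128 128 127 128 128 128 127 128
  127 129 128 128 129 127 128 128]
 [123 124 123 123 124 123 123 123 123 125 124 123 124 124 124 124 124 123
  125 128 128 127 128 128 129 127]
 [ 92  93  94  93  92  93  92  90  95 100  99  99  99  99  99 100  98 100
  107 110 111 111 111 110 111 112]
 [ 30  29  29  28  30  29  25  30  36  38  41  40  36  41  43  41  42  48
   61  62  61  62  61  62  61  68]
 [ 12  11   7   8   9   2  10  10  12  13  11  11  10  11  12  12  12  14
   20  15  19  22  15  18  16  20]
 [ 12  11  10  11  10  12  14  12   7  11   8  12   9  11   9  11  12  14
   10  11  11  13  11   9  15   8]
 [ 12   9  11  10  11  11  15  10   6  13  15  15   9  10   7  12  13  15
   11  10  10   
[... 1007 characters left out ...]
72  33   9  10  14  11   4  10   7   1   0   4   7   5   5   6   7
    7   0   5   4  25  63  85  86]]
side 21 pointer centroid [ 0.0039 -0.0205] az -79.2981181813988 line az 5.192911034083863 [0. 0.]
top 26 pointer centroid [ 0.012  -0.0086] az -35.67151918913282 line az 77.40409657065766 [0.0001 0.0002]
t 46.6 j [-0.1011  0.3174  1.6883  0.035   1.1202 -1.6523] tcp [ 0.6048 -0.0484  0.2132] g [ 0.6045 -0.049   0.2322] w 0.6014980976125076 0.0 F [-0.7503  0.6419 -1.067 ]
tool axes cols
 [[-0.9992  0.0343  0.0189]
 [ 0.0349  0.9989  0.0298]
 [-0.0179  0.0304 -0.9994]] tilt 2.022062000976991
(np.float64(0.45621176386540685), np.float64(-0.07233532882382213), 0.16) -> [ 5.9453 -1.2233  2.7456]
```

Run:
```python
from h import *
a=plane("side",337.3,169.3,.094);b=plane("side",343.3,173.2,.094);d=b-a;print(a,b,"az",np.degrees(np.arctan2(d[1],d[0])), np.linalg.norm(d))
a=plane("top",346.4,221.6,.094);b=plane("top",343,228,.094);d=b-a;print(a,b,"az",np.degrees(np.arctan2(d[1],d[0])))
# long mark from the two views, z=.05
for n,q in(("side",(326,196.3)),("top",(327.4,217.4))):
    p=plane(n,*q,.05)[:2]-[.4562,-.0723];print(n,p,np.degrees(np.arctan2(p[1],p[0])))
for x in range(0,1):turnrows((.4562,-.0723,.16),8,0)
```

```text
[ 0.4525 -0.0727  0.094 ] [ 0.4369 -0.0639  0.094 ] az 150.424267699476 0.017857158965162268
[ 0.4509 -0.0727  0.094 ] [ 0.4344 -0.0643  0.094 ] az 153.27753060435327
side [0.0117 0.0479] 76.24981757407872
top [0.0115 0.0465] 76.15567399820799
[0.74, -0.15, 0.34] [0.74, -0.15, 0.34] [0.74, -0.15, 0.34] [0.74, -0.15, 0.34] [0.74, -0.15, 0.34] [0.74, -0.15, 0.34] [0.74, -0.15, 0.34] [0.74, -0.15, 0.34]
```

Run:
```python
from h import *
turnrows((.4555,-.0725,.2),8,25.6)
```

```text
[0.74, -0.15, 0.14] [0.73, -0.19, 0.14] [0.72, -0.23, 0.14] [0.71, -0.27, 0.14] [0.69, -0.31, 0.14] [0.67, -0.35, 0.14] [0.65, -0.38, 0.14] [0.63, -0.42, 0.14]
```

>>> jog_arm(rows=[[0.74, -0.15, 0.14, 0.64, 0.5], [0.73, -0.19, 0.14, 0.64, 0.5], [0.72, -0.23, 0.14, 0.64, 0.45], [0.71, -0.27, 0.14, 0.64, 0.45], [0.69, -0.31, 0.14, 0.64, 0.4], [0.67, -0.35, 0.14, 0.64, 0.4], [0.65, -0.38, 0.14, 0.64, 0.4], [0.63, -0.42, 0.14, 0.64, 0.4], [0, 0, 0.5, 0, 0.4]])

```text
t: 47.5
eef_pos: [0.4531, -0.0716, 0.1666]
tcp_rot: [0.239, 0.971, 0.016, 0.003]
contact_force: [-0.3, -0.0, 0.4]
grip_width: 0.397
gripper_force: 0.0
```

Run:
```python
from h import *
R=go((.4555,-.0725,.120),(.4555,-.0725,.086))
print("az y",np.degrees(np.arctan2(R[1,1],R[0,1])))
```

```text
t 47.5 j [-0.1854  0.1468  2.0314  0.0396  0.9556 -1.296 ] tcp [ 0.4531 -0.0716  0.1666] g [ 0.4528 -0.0722  0.1856] w 0.3971095335521394 0.0 F [-0.2716 -0.025   0.3673]
tool axes cols
 [[-0.8857  0.4641  0.014 ]
 [ 0.4643  0.8851  0.0303]
 [ 0.0017  0.0333 -0.9994]] tilt 1.9120407545889708
(0.4555, -0.0725, 0.12) -> [-0.1046 -0.0486  2.6251]
(0.4555, -0.0725, 0.086) -> [-0.0023 -0.0453  1.3592]
az y 62.32887915189688
```

>>> jog_arm(rows=[[-0.05, -0.03, 0.7, 0, 0.4], [-0.05, -0.02, 0.8, 0, 0.4], [0, -0.01, 0.8, 0, 0.4], [0, -0.01, 0.7, 0, 0.4], [0, -0.01, 0.6, 0, 0.4], [0, -0.01, 0.38, 0, 0.4], [0, 0, 0, 0, 0.3], [0, 0, 0, 0, 0.1], [0, 0, 0, 0, 0.1], [0, 0, 0, 0, 0.1], [0, 0, 0, 0, 0.1]], force=12)

```text
t: 48.6
eef_pos: [0.4577, -0.0718, 0.068]
tcp_rot: [0.238, 0.971, 0.016, 0.004]
contact_force: [-0.5, 0.0, -1.2]
grip_width: 0.158
gripper_force: 11.8
```

Run:
```python
from h import *
R=go((.4562,-.0723,.086));az=np.degrees(np.arctan2(R[1,1],R[0,1]))
print("az y",az,"turn to -14:",(az+14)/5,get_obs()["wrist_torque"])
```

```text
t 48.6 j [-0.1839  0.3113  2.1012  0.0489  0.7202 -1.3101] tcp [ 0.4577 -0.0718  0.068 ] g [ 0.4574 -0.0724  0.087 ] w 0.15803180079464252 11.846543848514557 F [-0.5305  0.0321 -1.1852]
tool axes cols
 [[-0.8865  0.4625  0.0152]
 [ 0.4628  0.886   0.03  ]
 [ 0.0004  0.0336 -0.9994]] tilt 1.9253469804502967
(0.4562, -0.0723, 0.086) -> [ 0.0438 -0.0211  0.0388]
az y 62.43219926544743 turn to -14: 15.286439853089485 [-0.4665  0.3541  0.0058]
```

>>> jog_arm(rows=[[0, 0, 0, 0.9, 0.1], [0, 0, 0, 0.9, 0.1], [0, 0, 0, 0.9, 0.1], [0, 0, 0, 0.9, 0.1], [0, 0, 0, 0.9, 0.1], [0, 0, 0, 0.9, 0.1], [0, 0, 0, 0.9, 0.1], [0, 0, 0, 0.9, 0.1], [0, 0, 0, 0.9, 0.1], [0, 0, 0, 0.9, 0.1], [0, 0, 0, 0.9, 0.1], [0, 0, 0, 0.9, 0.1], [0, 0, 0, 0.9, 0.1], [0, 0, 0, 0.9, 0.1], [0, 0, 0, 0.9, 0.1], [0, 0, 0, 0.9, 0.1], [0, 0, 0, 0.9, 0.1], [0, 0, 0, 0, 0.1]])

```text
t: 50.4
eef_pos: [0.456, -0.0722, 0.0678]
tcp_rot: [0.789, 0.614, 0.014, -0.008]
contact_force: [-7.0, -6.8, 3.1]
grip_width: 0.15
gripper_force: 12.0
```

Run:
```python
from h import *
R=go();az=np.degrees(np.arctan2(R[1,1],R[0,1]))
print("az y",az,(az+14)/5)
```

```text
t 50.4 j [-0.1845  0.3109  2.1023  0.0472  0.7225  0.0278] tcp [ 0.456  -0.0722  0.0678] g [ 0.4558 -0.0728  0.0868] w 0.1502189157975349 11.997387707233429 F [-7.0396 -6.8232  3.1236]
tool axes cols
 [[ 0.2449  0.9695  0.012 ]
 [ 0.969  -0.2452  0.0295]
 [ 0.0315  0.0044 -0.9995]] tilt 1.8237773024725739
az y -14.193620716485984 -0.03872414329719689
```

Turned to the mark. Next I release, lift and check.

>>> jog_arm(rows=[[0, 0, 0, 0, 0.2], [0, 0, 0, 0, 0.3], [0, 0, 0, 0, 0.4], [0, 0, 0, 0, 0.4], [0, 0, -0.5, 0, 0.4], [0, 0, -1, 0, 0.4], [0, 0, -1, 0, 0.4], [0, 0, -1, 0, 0.4], [0, 0, -1, 0, 0.4], [0, 0, -1, 0, 0.4], [0, 0, -1, 0, 0.4], [0, 0, -1, 0, 0.4]])

```text
t: 51.6
eef_pos: [0.4547, -0.0773, 0.2572]
tcp_rot: [0.788, 0.615, 0.015, -0.007]
contact_force: [0.2, -0.9, 0.3]
grip_width: 0.397
gripper_force: 0.0
```

Run:
```python
from h import *
I=camera("side");print("cover",ring("side",I,(.604,-.045),.125,.085,.106))
a=cv2.resize(I[90:220,230:400,::-1],(785,600),interpolation=cv2.INTER_CUBIC);cv2.imwrite("pics/end.png",a)
print(get_obs()["t"])
```

```text
cover (array([ 0.6065, -0.0463,  0.0949]), 125, np.float64(0.0007757714442007124))
51.65
```

View pics/end.png

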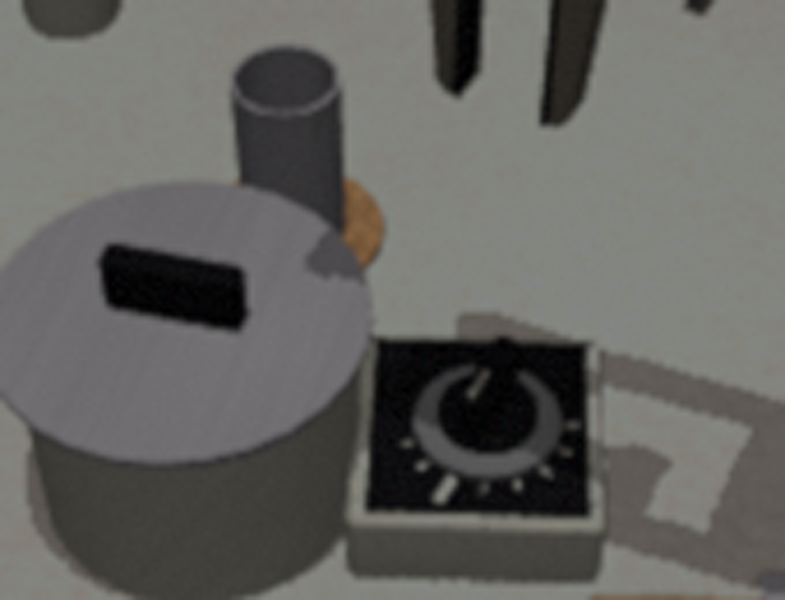

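The final side crop shows the beaker upright on the mat with its rim at (287,80), the cover closing the pot, and the pointer from (487,372) to (472,400) aiming at the long mark at (445,490). One numeric check before handing in.

Run:
```python
from h import *
f=lambda x,y,z:plane("side",230+x*170/785,90+y*130/600,z)
d=f(472,400,.094)-f(487,372,.094);print("pointer az",np.degrees(np.arctan2(d[1],d[0])))
m=f(456,478,.05)-f(438,502,.05);m=-m;print("mark az",np.degrees(np.arctan2(m[1],m[0])))
print("beaker",f(287,80,.116))
```

```text
pointer az 79.7211018660772
mark az 71.79597690812037
beaker [ 0.6017 -0.2373  0.116 ]
```

```bash
python3 -c "
from station import *
print(job_done())"
```

```text
the job is handed in; nothing more can be done
None
```

I handed the job in at about 52 s; no verdict came back. All three balls are in the pot, the empty beaker stands on the mat, and the cover closes the pot about 3 mm off centre. The dial pointer is on the long mark by the gripper's angle, though a rough camera reading put it about 4° off. The dish was not touched.

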